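# Unlock the specimen mould and empty it

### The arm

A 6-joint arm with a two-finger parallel gripper is mounted at the origin on the work surface. World frame = base frame: x ahead of the robot, y to its left, z up, the work surface at z = 0. Lengths are in m, angles in rad, forces in N, time in s.
With the tool pointing down it reaches from about 0.225 to 0.875 m from the base axis. Payload 3.4 kg.
Tool frame: the origin (TCP) lies at the very end of the fingers, on their centre line; the grasp point (between the pads) lies 19 mm behind it (manip.grasp_offset is the distance from the TCP to the grasp point, in m); x points along the fingers, y is the direction in which the jaws open and shut, and the axes are right-handed (so a half turn about x gives the same grasp; the last joint's range is limited). The gripper opens to 85 mm and grips with 20 to 120 N. Pads are 22 mm wide; open, the fingers measure 114 mm over their backs; the gripper's body (76 mm by 85 mm) begins 54 mm behind the grasp point. The pads swing forward as they close: fully open they stand 13 mm farther back than shut.
Start: joints at [-0.121, 0.276, 1.505, -0, 1.361, -0.121], TCP at [0.575, -0, 0.197] pointing down, gripper open.
Joint ranges: [-2.89, 2.89], [-0.75, 2.08], [0.22, 2.7], [-1.18, 4.32], [0.11, 2.71], [-2.7, 2.7]. Speed limits (rad/s): [2.57, 2.57, 3.14, 3.14, 3.14, 3.14].

### API

Orientations are given as a unit quaternion [w, x, y, z].
In Python, from rig import manip gives the robot as it stands.
- The arm moves only by the tool step_arm, never from a script. Its argument "increments" is a list of rows, each an object with "grip": the opening, from 0 (shut) to 1 (fully open); "delta_pos": the shift along the world's x, y, z in m, a list of three; "twist": the turn about the world's z in degrees. A call has 1 to 10 rows; each row shifts and turns the commanded pose from where the row before left it; what a row does not reach is not made up. A row lasts 1/12 s, in which the tool goes at most 41.7 mm and 7.16 degrees, less where a joint would pass 70% of its speed; a pose out of reach is approached as far as the arm can. A call with a gripper value outside its range is refused whole. The fingers move at their own pace and stop on an object; "force" is the grip in N (left out, the last holds). Time passes only in rows, so rows that do not move let the fingers close. It gives the time, the measured TCP pose, the force and the opening at its end, in the units of the state.
- manip.get_state(): the state, without advancing time (a new reading comes with each control period).
- manip.get_image(name): name is "scene" or "side" or "wrist"; returns a dict with "img" (384x512x3 uint8, red, green, blue), "fx", "fy", "cx", "cy" (pixels), "rvec" (rotation vector, rad) and "tvec" (3), from world to camera coordinates, as OpenCV has them; the wrist camera has in their place "mount" (4x4, takes a point from camera to tool coordinates, whose origin is the TCP and whose axes are the tool frame's). Camera axes: x right, y down, z forward; pixel columns grow to the right and rows downward; lengths in m; the calibration is good to about 2 mm. The wrist camera is an equidistant fisheye: a pixel r from the principal point sees the ray r / f radians off the axis. A picture is of the moment at which its call begins: read the wrist's pose just before it. There is no depth.
- manip.sign_off(): hands the job in, once; it reports no verdict.
The state is a dict: "clock": time; "qpos": joint angles; "qd": joint speeds; "effort": joint torques, N m; "position": TCP position; "ee_rot": TCP orientation; "contact_force": force on the tool from outside, world axes, zero at the start; "moment": the same for the moment, N m; "width": finger opening in m.
Only numpy, scipy, OpenCV 4.12 (cv2) and the standard library are available. Lean on these libraries where they do the work, as an engineer would, in place of code of your own. Each camera call takes 0.05 s, during which the arm holds its last target. There are 200 camera calls.

### The job

The cover of the specimen mould is locked: put the key from its stand into the lock, turn it gently back and forth until it drops into the hidden slot, turn it clockwise until the red cam finger is clear of the cover, and put the key back in its stand. Then park the cover on the grey mat, lift all the castings out of the mould and lay them, rib up, flat on the tray's floor, and only then put the cover back squarely on the mould, centred as it was, with its tab towards the lock. Leave the other things alone.

Things in the scene. Friction and masses are not known exactly. Their poses are not given: they have to be found in the camera images.
- mould: the aluminium specimen mould, fixed to the bench: a block 90 (x) x 190 (y) x 34 mm (z) with four open cavities 16 mm deep (67 x 27 mm, long side along x) in a row along y, at y = -63, -21, 21 and 63 mm. Origin: centre of the block's underside. The lock tower stands on its near side, its axis at x = -85 mm, y = 0; its top (a steel funnel) is 80 mm above the bench
- lock_mouth (a point): centre of the funnel mouth at the top of the lock tower, 80 mm above the bench, axes as the mould's. The funnel narrows from 46 to 28 mm bore within 12 mm; the round bore goes on down to the barrel's flat face 40 mm below this point. A black rubber shutter, for show only, hides the face; the key passes it
- slot_mouth (a point): centre of the barrel face, 40 mm above the bench; axes as the mould's, not the slot's. Slot: 26 x 11 mm, 10 mm deep. Its long axis lies hidden, anywhere within 0.45 rad either side of the mould's x axis; with the key's bit along it (to about 0.15 rad) and lightly pressed, the key drops 10 mm. The barrel then turns clockwise with it (0.1 N m friction), up to 1.2 rad, and stays. Over 60 N harms it
- cam (a joint): the red cam finger round the lock tower, turned by the barrel: 0 = pointing at the mould, over the cover's tab and holding the cover down; grows clockwise seen from above to 1.2 rad; from 1.0 on it is clear of the cover
- cam_tip (a point): the outer end of the red cam finger, 42 mm from the lock axis, 47 mm above the bench
- cover: the white cover, a loose hood 84 (x) x 172 (y) x 30 mm (z), open below, 350 g, with a blue handle bar on top (60 mm along x, 14 mm thick along y, from 30 to 60 mm above the origin). Origin: centre of its lower rim. At the start it lies on the mould, centred, axes as the mould's, origin 34 mm above the bench
- cover_tab (a point): top of the blue tab (30 mm wide, 6 mm thick) on the foot of the cover's -x side, at x = -50 mm, y = 0, z = 6 mm of the cover; it belongs on the lock's side
- key: the key, upright in its stand: an orange handle bar on top (60 mm along its x, 14 mm thick along y, from 50 to 90 mm above the tip), a steel flange 38 mm wide from 45 to 50 mm, a round shank 24 mm thick down to 16 mm, and at the foot a flat bit 22 mm (x) x 7 mm (y). 200 g. Origin: centre of the bit's lower end (the tip), z up. Half a turn makes no difference.
- stand: the grey key stand, fixed: an upright tube 44 mm outside, 32 mm bore, 60 mm tall on a 68 mm foot; the key's flange rests on its rim, so the key's tip is then 15 mm above the bench. Origin: centre of the underside
- mat: grey parking mat for the cover, fixed, 140 (x) x 210 (y) x 2 mm. Origin: centre of the underside
- tray: light blue open tray, loose, 115 (x) x 190 (y) x 22 mm (z) outside, walls and floor 4 mm. Origin: centre of the underside. It may get knocked aside
- casting0: an amber resin casting (two to four are there): base 64 (x) x 24 (y) x 16 mm, on it a rib to hold it by, 36 (x) x 12 (y) mm, from 16 to 38 mm above the base's underside, where the origin lies at the centre; z up through the rib. At the start it lies in one of the mould's cavities, under the cover; 42 mm between cavity centres
- casting1: an amber resin casting (two to four are there): base 64 (x) x 24 (y) x 16 mm, on it a rib to hold it by, 36 (x) x 12 (y) mm, from 16 to 38 mm above the base's underside, where the origin lies at the centre; z up through the rib. At the start it lies in one of the mould's cavities, under the cover; 42 mm between cavity centres
- casting2: an amber resin casting (two to four are there): base 64 (x) x 24 (y) x 16 mm, on it a rib to hold it by, 36 (x) x 12 (y) mm, from 16 to 38 mm above the base's underside, where the origin lies at the centre; z up through the rib. At the start it lies in one of the mould's cavities, under the cover; 42 mm between cavity centres
- casting3: an amber resin casting (two to four are there): base 64 (x) x 24 (y) x 16 mm, on it a rib to hold it by, 36 (x) x 12 (y) mm, from 16 to 38 mm above the base's underside, where the origin lies at the centre; z up through the rib. At the start it lies in one of the mould's cavities, under the cover; 42 mm between cavity centres
- jar: bystander, to be left alone: a closed jar, 60 mm wide, 85 mm tall
- beaker: bystander, to be left alone: a white cup, 66 mm wide, 90 mm tall
- panbox: bystander, to be left alone: a cardboard box 70 x 100 x 35 mm
- bottle: bystander, to be left alone: a closed bottle, 66 mm wide, 170 mm tall
- mouse: bystander, to be left alone: a black computer mouse 100 x 60 x 30 mm
- driver: bystander, to be left alone: a screwdriver, 180 mm long
- brush: bystander, to be left alone: a brush, 170 mm long
Mind the look-alikes: they are no part of the job. Of the things like the cover, leave any that is black or yellow; of the rest the larger one is meant.

How it is judged:
By the outcome, as a careful person would: the job done as asked, in the order asked, and still so for the second after the job is handed in, with the robot touching nothing.
Of casting0, casting1, casting2, casting3 only 2 to 4 are there at a start; the rules pass over those that are not, and their reading is None.
At some moment in a run one of tray may be knocked a few centimetres aside while the robot is not near it.
It also fails if it takes over 210 s, if anything falls off the work surface, if the arm or the gripper's body presses on something with over 40 N, if the wrist force passes 120 N, or if a joint passes its speed limit or range.

## Working session

There is one attempt and no reset: what is moved stays moved. The work goes in short steps, Python scripts to look and compute and a tool call to move; the robot and the scene stay as the last step left them, time stands still between calls to the robot, and variables do not carry over. Pictures are saved under pics/ and viewed, about 12 in all and at most 16, crops included, and the job is handed in when it is done.

Besides the shell and the picture viewer there is one more tool, called after "Emit:" as name([rows], argument=value, ...), one row to a line, values as JSON. step_arm: Moves the arm, as the interface text tells. Its arguments: {"type":"object","properties":{"increments":{"type":"array"},"force":{"type":"number"}},"required":["increments"]}

```bash
mkdir -p pics; ls; python3 - <<'E'
from rig import manip
import cv2,numpy as np
for n in("scene","side"):
    d=manip.get_image(n); cv2.imwrite(f"pics/{n}0.png",cv2.resize(d["img"][:,:,::-1],(800,600)))
    R=cv2.Rodrigues(np.array(d["rvec"]))[0]; print(n,d["fx"],d["fy"],d["cx"],d["cy"],d["rvec"],d["tvec"],-R.T@np.array(d["tvec"]))
s=manip.get_state();print(s)
d=manip.get_image("wrist");cv2.imwrite("pics/wrist0.png",cv2.resize(d["img"][:,:,::-1],(800,600)));print(d["fx"],d["cx"],d["cy"],d["mount"])
E
```

```text
pics
scene 379.93837508326 379.93837508326 256.80865436479917 190.89012010532994 [ 0.6618172   2.75519166 -0.95456729] [ 0.42034324 -0.177385    1.49057396] [0.85479195 0.75555274 1.06227839]
side 489.8808326431802 489.8808326431802 252.8937229106025 194.61262748635014 [ 2.31570944 -0.2622761   0.12854979] [-0.47040037  0.18838396  1.38653507] [ 0.24524499 -0.96071445  1.09367598]
{'clock': 0.1, 'qpos': array([-1.20995711e-01,  2.76540981e-01,  1.50602268e+00,  6.88491095e-06,
        1.36072982e+00, -1.21011374e-01]), 'qd': array([-0.00175985, -0.00142276, -0.00399571,  0.00036366,  0.00037987,
        0.00038557]), 'effort': array([ 1.55745878e-03, -4.17697620e+01, -2.46405226e+01, -1.74112388e-04,
        5.80947395e-03,  2.85749664e-07]), 'position': array([5.74453359e-01, 6.62506560e-05, 1.95814585e-01]), 'ee_rot': array([ 0.49952848,  0.49962737,  0.50047827, -0.50036516]), 'contact_force': array([-0.11637506,  0.09667761, -0.00686816]), 'moment': array([-0.0294462 ,  0.03260303,  0.03678631]), 'width': 0.08547023315053535}
297.3186396354542 261.52852846165473 188.68252904185422 [[-1.30580122e-03 -2.58841248e-01  9.65918994e-01 -1.77454315e-01]
 [ 9.99999099e-01 -6.38891228e-04  1.18066696e-03  2.03125560e-04]
 [ 3.11511864e-04  9.65919666e-01  2.58841849e-01 -6.55240791e-02]
 [ 0.00000000e+00  0.00000000e+00  0.00000000e+00  1.00000000e+00]]
```

View pics/scene0.png

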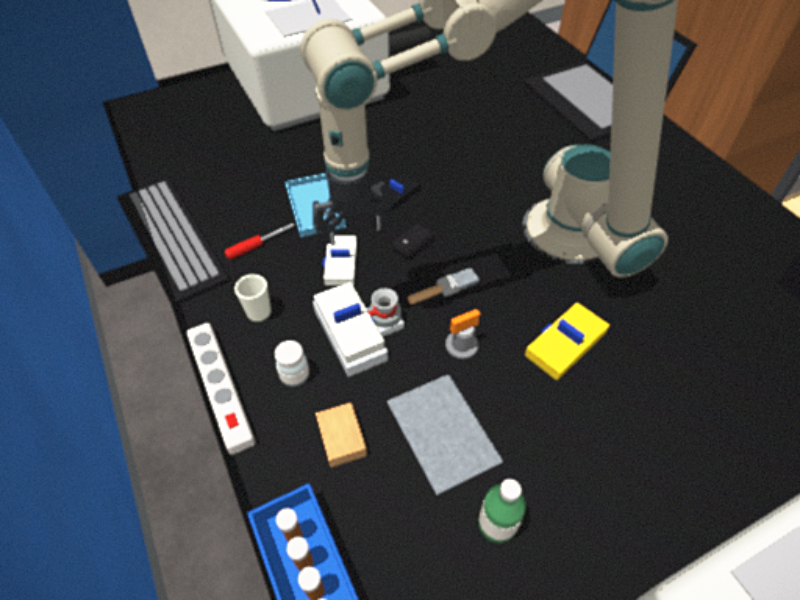

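View pics/side0.png

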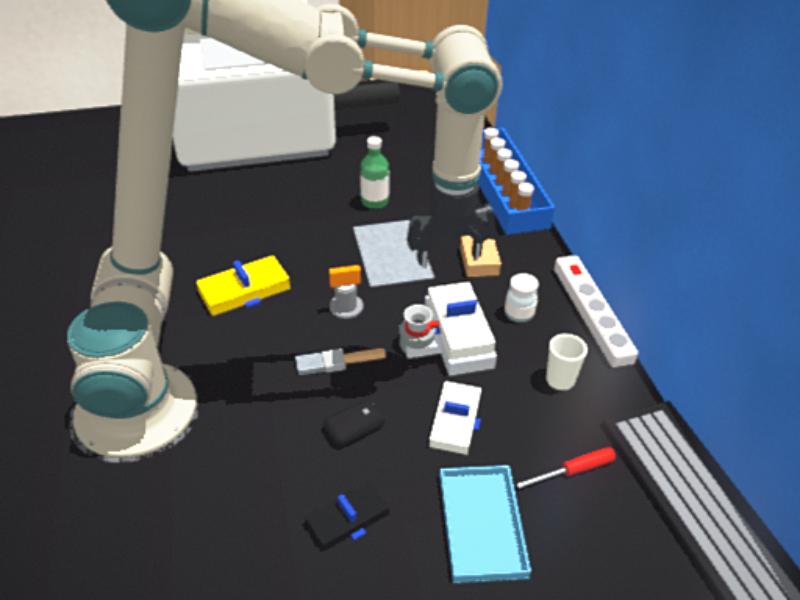

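View pics/wrist0.png

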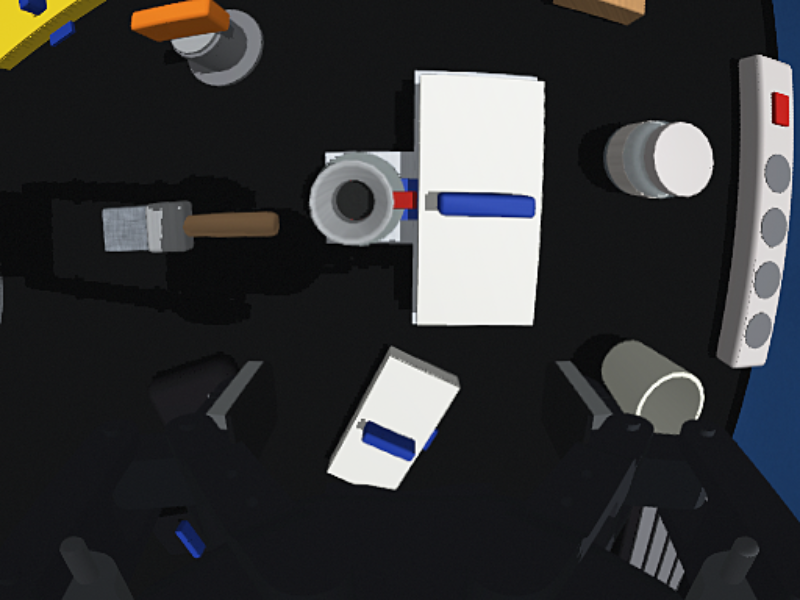

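Likely look-alikes for the cover, by scene pixel:
- White on the mould at (348,325): the larger white one, next to the lock. This is my choice.
- Small white at (341,260).
- Yellow at (568,340).
- Black at (395,190).

The key is at (465,321), and its orange handle is unique. The wrist view shows the lock funnel at (353,198), the cover at (480,200) and the red cam at (403,200).

```bash
cat > h.py <<'E'
from rig import manip
import cv2,numpy as np
from scipy.spatial.transform import Rotation as Ro
def tool(s=None):
    s=s or manip.get_state(); q=s["ee_rot"]; T=np.eye(4)
    T[:3,:3]=Ro.from_quat([q[1],q[2],q[3],q[0]]).as_matrix(); T[:3,3]=s["position"]; return T
class Cam:
    def __init__(c,name,save=None):
        c.T=tool(); d=manip.get_image(name); c.d=d; c.name=name; c.img=d["img"]
        c.K=np.array([[d["fx"],0,d["cx"]],[0,d["fy"],d["cy"]],[0,0,1]])
        if name=="wrist": M=c.T@np.array(d["mount"]); c.R=M[:3,:3].T; c.o=M[:3,3]
        else: c.R=cv2.Rodrigues(np.array(d["rvec"]))[0]; c.o=-c.R.T@np.array(d["tvec"])
        if save: cv2.imwrite(f"pics/{save}.png",cv2.resize(c.img[:,:,::-1],(800,600)))
    def ray(c,p): # native pixel
        v=np.array([(p[0]-c.d["cx"])/c.d["fx"],(p[1]-c.d["cy"])/c.d["fy"]])
        if c.name=="wrist":
            r=np.hypot(*v)+1e-12; k=np.array([*(v/r*np.sin(r)),np.cos(r)])
        else: k=np.array([*v,1]); k/=np.linalg.norm(k)
        return c.R.T@k
    def at(c,p,z,s=0.64):
        r=c.ray(np.array(p)*s); return (c.o+r*(z-c.o[2])/r[2])
    def proj(c,X):
        k=c.R@(np.array(X)-c.o)
        if c.name=="wrist":
            t=np.arctan2(np.hypot(k[0],k[1]),k[2]); v=k[:2]/(np.hypot(k[0],k[1])+1e-12)*t
        else: v=k[:2]/k[2]
        return np.array([v[0]*c.d["fx"]+c.d["cx"],v[1]*c.d["fy"]+c.d["cy"]])
    def blobs(c,lo,hi,amin=30):
        m=cv2.inRange(cv2.cvtColor(c.img,cv2.COLOR_RGB2HSV),np.array(lo),np.array(hi))
        n,l,st,ce=cv2.connectedComponentsWithStats(m)
        out=[]
        for i in range(1,n):
            if st[i,4]>=amin:
                pts=np.argwhere(l==i)[:,::-1].astype(np.float32)
                out.append((st[i,4],ce[i],cv2.minAreaRect(pts),pts))
        return sorted(out,key=lambda b:-b[0])
ORANGE=((8,150,120),(18,255,255)); BLUE=((112,150,60),(125,255,255)); RED=((0,160,80),(5,255,255)); AMBER=((10,120,80),(26,255,255))
E
python3 - <<'E'
from h import *
np.set_printoptions(precision=4,suppress=True)
s,e,w=Cam("scene"),Cam("side"),Cam("wrist")
def sh(n,c,z,ps): print(n,c.name,[c.at(p,z)[:2].round(4).tolist() for p in ps])
for c,p in((s,(465,321)),(e,(345,276)),(w,(180,18))): sh("key",c,.085,[p])
for c,p in((s,(384,299)),(e,(418,315)),(w,(355,198))): sh("lock",c,.08,[p])
sh("cover",w,.064,[(420,73),(544,80),(533,325),(413,325)])
sh("bar",w,.094,[(440,196),(534,198),(533,215),(440,213)])
sh("cam",w,.047,[(412,200)])
sh("mat",s,.002,[(388,403),(448,377),(501,461),(437,491)])
sh("mat",e,.002,[(354,225),(415,221),(434,278),(364,284)])
sh("tray",e,.022,[(441,467),(510,466),(529,577),(454,580)])
sh("jar",w,.085,[(683,160)]);sh("jar",s,.085,[(291,350)])
for c in(s,e,w):
  for b in c.blobs(*ORANGE): print(c.name,b[:3])
E
```

```text
key scene [[0.4183, 0.181]]
key side [[0.4214, 0.179]]
key wrist [[0.4209, 0.1818]]
lock scene [[0.5385, 0.0514]]
lock side [[0.5373, 0.044]]
lock wrist [[0.5414, 0.0501]]
cover wrist [[0.5827, 0.1334], [0.6667, 0.1327], [0.6649, -0.04], [0.5783, -0.0394]]
bar wrist [[0.594, 0.0519], [0.6521, 0.052], [0.6518, 0.0415], [0.5941, 0.0416]]
cam wrist [[0.5776, 0.0467]]
mat scene [[0.6218, 0.2364], [0.4854, 0.2388], [0.4871, 0.441], [0.6213, 0.4364]]
mat side [[0.4892, 0.4457], [0.632, 0.4301], [0.6221, 0.2249], [0.4708, 0.2385]]
tray side [[0.5007, -0.2591], [0.6137, -0.2826], [0.5756, -0.475], [0.4656, -0.4547]]
jar wrist [[0.7653, 0.0848]]
jar scene [[0.7582, 0.0864]]
scene (np.int32(2531), array([460.5196,  49.8096]), ((462.3138732910156, 43.386871337890625), (54.678890228271484, 105.94034576416016), 19.98310661315918))
scene (np.int32(529), array([372.0208,  13.0643]), ((370.5000305175781, 11.999994277954102), (23.503854751586914, 35.846656799316406), 23.198591232299805))
scene (np.int32(154), array([297.026 , 205.5455]), ((297.3189697265625, 204.9932098388672), (10.15735912322998, 21.59279441833496), 70.34617614746094))
scene (np.int32(38), array([435.9474,   7.0526]), ((436.1351318359375, 7.689191818237305), (4.438772678375244, 15.45350456237793), 9.462322235107422))
side (np.int32(183), array([220.5191, 177.3607]), ((220.5087432861328, 176.06549072265625), (12.026897430419922, 20.419294357299805), 82.40535736083984))
side (np.int32(33), array([334.7879, 129.2121]), ((334.739990234375, 129.3199920654297), (6.646804332733154, 7.778174877166748), 8.130102157592773))
wrist (np.int32(714), array([114.4706,   8.5322]), ((114.99998474121094, 8.999998092651367), (61.99999237060547, 17.999996185302734), -0.0))
```

Emit:
step_arm([
  {"grip": 0.7, "delta_pos": [-0.015, 0.018, 0], "twist": 7},
  {"grip": 0.7, "delta_pos": [-0.015, 0.018, 0], "twist": 7},
  {"grip": 0.7, "delta_pos": [-0.015, 0.018, 0], "twist": 7},
  {"grip": 0.7, "delta_pos": [-0.015, 0.018, 0], "twist": 7},
  {"grip": 0.7, "delta_pos": [-0.015, 0.018, 0], "twist": 7},
  {"grip": 0.7, "delta_pos": [-0.015, 0.018, 0], "twist": 7},
  {"grip": 0.7, "delta_pos": [-0.015, 0.018, 0], "twist": 7},
  {"grip": 0.7, "delta_pos": [-0.015, 0.018, 0], "twist": 7},
  {"grip": 0.7, "delta_pos": [-0.015, 0.018, 0], "twist": 7},
  {"grip": 0.7, "delta_pos": [-0.015, 0.018, 0], "twist": 7},
], force=40)

```text
clock: 1.13
position: [0.4242, 0.1807, 0.1967]
ee_rot: [0.697, 0.121, 0.697, -0.121]
contact_force: [0.6, 0.9, 0.5]
width: 0.0601
```

Emit:
step_arm([
  {"grip": 0.7, "delta_pos": [-0.002, 0, 0], "twist": 7},
  {"grip": 0.7, "delta_pos": [-0.002, 0, 0], "twist": 7},
  {"grip": 0.7, "delta_pos": [0, 0, 0], "twist": 6},
  {"grip": 0.7, "delta_pos": [0, 0, 0], "twist": 0},
  {"grip": 0.7, "delta_pos": [0, 0, 0], "twist": 0},
])

```text
clock: 1.55
position: [0.421, 0.18, 0.1967]
ee_rot: [0.707, 0.001, 0.707, -0.001]
contact_force: [-0.4, 0.9, 0.4]
width: 0.0599
```

```bash
python3 - <<'E'
from h import *
np.set_printoptions(precision=4,suppress=True)
w=Cam("wrist",save="w1"); print(w.T, manip.get_state()["qpos"])
for b in w.blobs(*ORANGE):
    print(b[0],b[1],b[2], w.at(b[1],.105,1),[w.at(p,.105,1)[:2].round(4).tolist() for p in cv2.boxPoints(b[2])])
E
```

```text
[[ 0.0001  0.0026  1.      0.421 ]
 [ 0.0001  1.     -0.0026  0.18  ]
 [-1.      0.0001  0.0001  0.1967]
 [ 0.      0.      0.      1.    ]] [ 0.2517  0.098   1.7354  0.0001  1.3081 -1.3165]
199 [262.6985 163.1005] ((262.0, 176.0), (62.0, 14.0), 90.0) [0.404  0.1813 0.105 ] [[0.3872, 0.1743], [0.3873, 0.1871], [0.4465, 0.1872], [0.4464, 0.1739]]
```

View pics/w1.png

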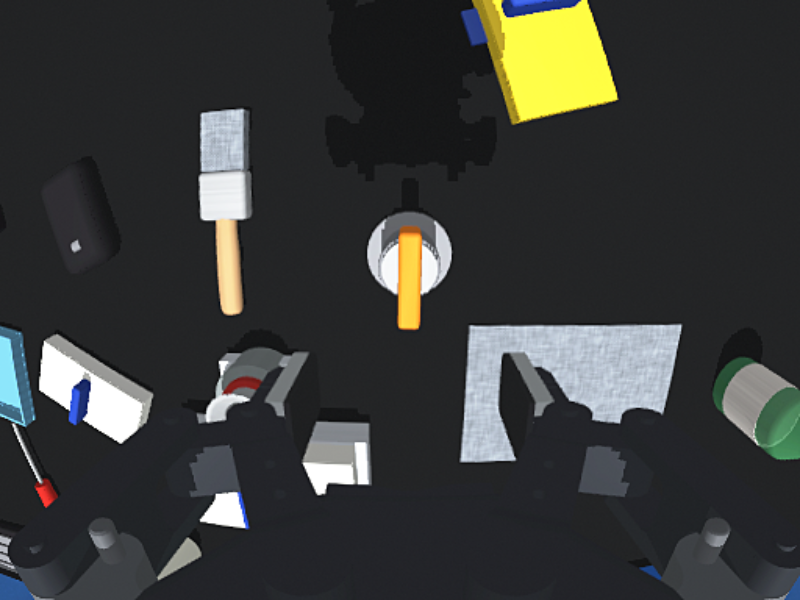

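The key's handle shows at (408,280) between the jaws, its yaw is about 0, and the path is clear. The mat is at (570,390).

```bash
python3 - <<'E'
from h import *
w=Cam("wrist")
for p,z in(((408,232),.105),((410,328.5),.105),((399,280),.105),((419,280),.105),((409.5,211.5),.008),((367,253),.008),((452,253),.008)): print(p,w.at(p,z).round(4))
for p in((470,325),(681,325),(461,461)):print("mat",w.at(p,.002).round(4))
m=w.img[130:215,235:290]; cv2.imwrite("pics/c.png",cv2.resize(m[:,:,::-1],None,fx=8,fy=7,interpolation=0))
E
```

```text
(408, 232) [0.3906 0.1798 0.105 ]
(410, 328.5) [0.4498 0.1809 0.105 ]
(399, 280) [0.4193 0.1744 0.105 ]
(419, 280) [0.4193 0.1863 0.105 ]
(409.5, 211.5) [0.3867 0.1809 0.008 ]
(367, 253) [0.4198 0.1468 0.008 ]
(452, 253) [0.42   0.2149 0.008 ]
mat [0.4829 0.2321 0.002 ]
mat [0.487  0.4415 0.002 ]
mat [0.6231 0.2303 0.002 ]
```

View pics/c.png

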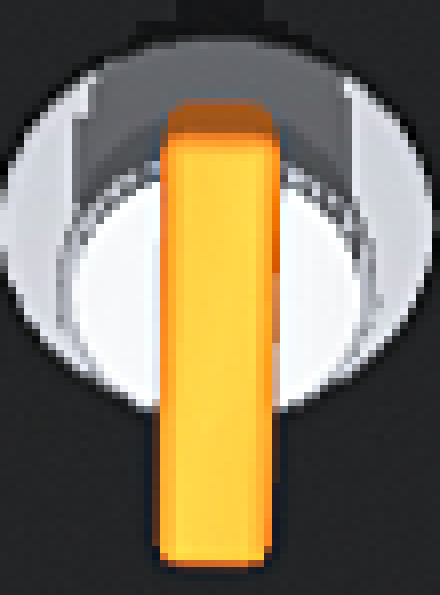

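Emit:
step_arm([
  {"grip": 0.6, "delta_pos": [-0.001, 0.0005, -0.03], "twist": 0},
  {"grip": 0.6, "delta_pos": [0, 0, -0.03], "twist": 0},
  {"grip": 0.6, "delta_pos": [0, 0, -0.03], "twist": 0},
  {"grip": 0.6, "delta_pos": [0, 0, -0.025], "twist": 0},
  {"grip": 0.5, "delta_pos": [0, 0, -0.01], "twist": 0},
  {"grip": 0, "delta_pos": [0, 0, 0], "twist": 0},
  {"grip": 0, "delta_pos": [0, 0, 0], "twist": 0},
  {"grip": 0, "delta_pos": [0, 0, 0], "twist": 0},
  {"grip": 0, "delta_pos": [0, 0, 0], "twist": 0},
  {"grip": 0, "delta_pos": [0, 0, 0], "twist": 0},
], force=60)

```text
clock: 2.48
position: [0.421, 0.1807, 0.0728]
ee_rot: [0.708, 0.0, 0.706, 0.0]
contact_force: [0.7, -0.0, 0.4]
width: -0.0001
```

Emit:
step_arm([
  {"grip": 0, "delta_pos": [0, 0, 0], "twist": 0},
  {"grip": 0, "delta_pos": [0, 0, 0], "twist": 0},
  {"grip": 0, "delta_pos": [0, 0, 0], "twist": 0},
])

```text
clock: 2.73
position: [0.4202, 0.1805, 0.072]
ee_rot: [0.707, 0.0, 0.707, 0.0]
contact_force: [-1.1, 0.5, 0.4]
width: 0.0
```

The opening reads 0, so the grip may have missed. I'll look.

```bash
python3 - <<'E'
from h import *
w=Cam("wrist");e=Cam("side")
a=cv2.resize(w.img[100:330,130:400],(540,460)); b=cv2.resize(e.img[110:240,160:320],None,fx=1.6,fy=3.54)[:460]
cv2.imwrite("pics/c2.png",np.hstack([a,b])[:,:,::-1]); print(manip.get_state()["width"],manip.get_state()["contact_force"])
E
```

```text
-0.00010929872212697558 [0.02815528 0.73120449 0.56951534]
```

View pics/c2.png

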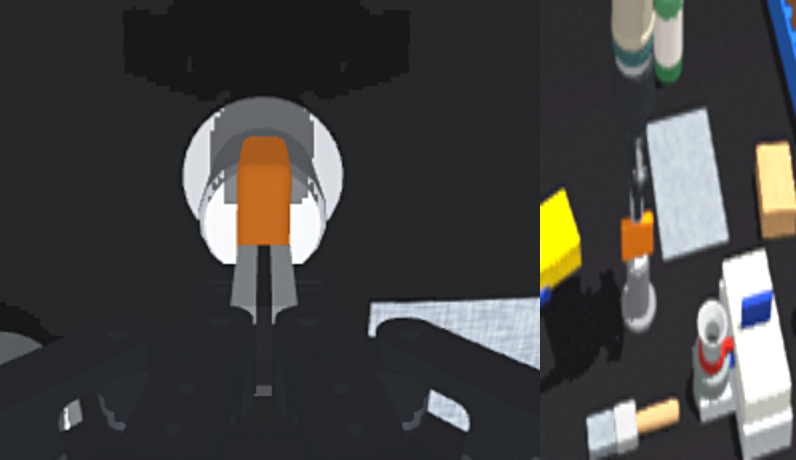

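Emit:
step_arm([
  {"grip": 0, "delta_pos": [0, 0, 0.01], "twist": 0},
  {"grip": 0, "delta_pos": [0, 0, 0.01], "twist": 0},
  {"grip": 0, "delta_pos": [0, 0, 0.01], "twist": 0},
  {"grip": 0, "delta_pos": [0, 0, 0], "twist": 0},
])

```text
clock: 3.17
position: [0.4215, 0.1809, 0.1032]
ee_rot: [0.708, 0.0, 0.706, 0.0]
contact_force: [-0.4, 0.1, -0.0]
width: 0.0004
```

```bash
python3 - <<'E'
from h import *
for n in("side","scene","wrist"):
    c=Cam(n); print(n,[(b[0],b[1].round(1)) for b in c.blobs(*ORANGE)], c.proj(c.T[:3,3]))
    if n!="side": continue
    b=c.img[100:220,160:290]; cv2.imwrite("pics/c3.png",cv2.resize(b,None,fx=5,fy=5)[:,:,::-1])
E
```

```text
side [(np.int32(211), array([220.1, 176.6]))] [220.52307684 171.81810839]
scene [(np.int32(979), array([475.8,  49.3])), (np.int32(165), array([297.2, 205.4])), (np.int32(156), array([428.4,   6.6])), (np.int32(31), array([362.7,   4.1]))] [297.31629285 202.4268542 ]
wrist [(np.int32(1263), array([261.4, 190.4]))] [261.30296094 215.07374959]
```

View pics/c3.png

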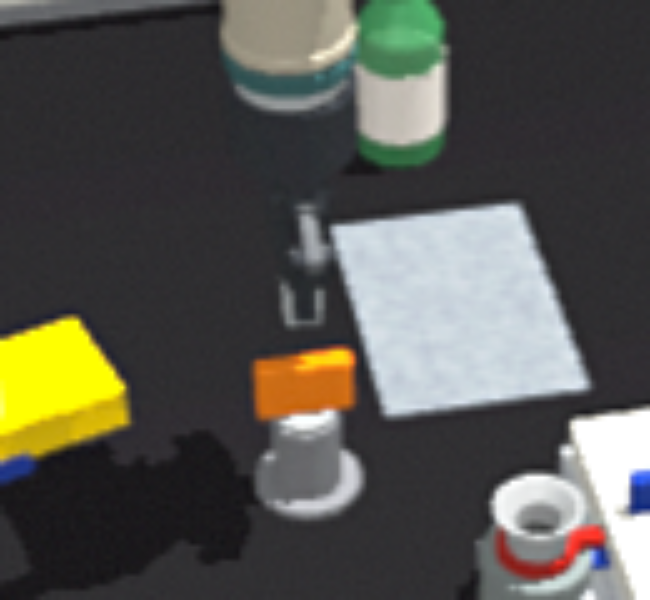

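```bash
python3 - <<'E'
from h import *
print(manip.grasp_offset,[a for a in dir(manip) if a[0]!='_'])
w=Cam("wrist")
cv2.imwrite("pics/c4.png",cv2.resize(w.img[150:300,180:340],None,fx=5,fy=4,interpolation=0)[:,:,::-1])
T=w.T
for b in(0,.01,.02,.03,.035,.04,.05): print(b,[w.proj(T[:3,3]+T[:3,:3]@np.array([-b,y,-.011])).round(1).tolist() for y in(-.007,.007)])
E
```

```text
0.0187 ['MotionError', 'get_image', 'get_state', 'grasp_offset', 'sign_off']
0 [[250.1, 198.5], [272.5, 198.5]]
0.01 [[249.5, 203.4], [273.1, 203.4]]
0.02 [[248.8, 208.9], [273.8, 208.9]]
0.03 [[248.0, 215.1], [274.5, 215.1]]
0.035 [[247.6, 218.4], [274.9, 218.4]]
0.04 [[247.1, 222.0], [275.3, 222.0]]
0.05 [[246.2, 229.9], [276.3, 229.9]]
```

View pics/c4.png

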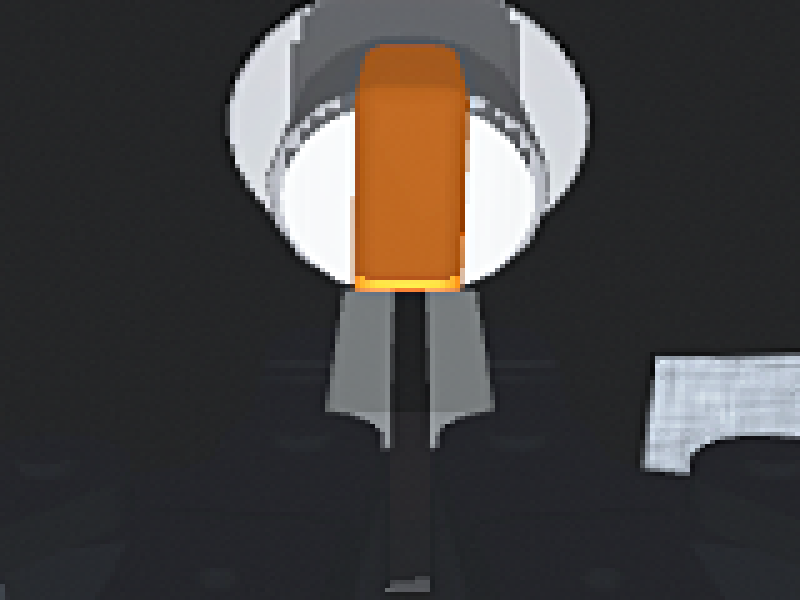

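The side and wrist views agree that the shut finger ends sit about 35 mm short of the reported TCP, and the key has not moved. I'll grasp lower.

Emit:
step_arm([
  {"grip": 0.5, "delta_pos": [-0.001, 0, 0], "twist": 0},
  {"grip": 0.5, "delta_pos": [0, 0, 0], "twist": 0},
  {"grip": 0.5, "delta_pos": [0, 0, 0], "twist": 0},
  {"grip": 0.5, "delta_pos": [0, 0, 0], "twist": 0},
  {"grip": 0.5, "delta_pos": [0, 0, -0.02], "twist": 0},
  {"grip": 0.5, "delta_pos": [0, 0, -0.02], "twist": 0},
  {"grip": 0.5, "delta_pos": [0, 0, -0.017], "twist": 0},
  {"grip": 0.5, "delta_pos": [0, 0, -0.01], "twist": 0},
  {"grip": 0.5, "delta_pos": [0, 0, 0], "twist": 0},
])

```text
clock: 4.12
position: [0.4171, 0.1799, 0.0326]
ee_rot: [0.705, -0.0, 0.709, -0.0]
contact_force: [-0.1, -0.2, -0.4]
width: 0.0426
```

Emit:
step_arm([
  {"grip": 0, "delta_pos": [0, 0, 0], "twist": 0},
  {"grip": 0, "delta_pos": [0, 0, 0], "twist": 0},
  {"grip": 0, "delta_pos": [0, 0, 0], "twist": 0},
  {"grip": 0, "delta_pos": [0, 0, 0], "twist": 0},
  {"grip": 0, "delta_pos": [0, 0, 0], "twist": 0},
  {"grip": 0, "delta_pos": [0, 0, 0], "twist": 0},
], force=60)

```text
clock: 4.62
position: [0.4199, 0.1807, 0.0355]
ee_rot: [0.708, 0.0, 0.706, 0.0]
contact_force: [0.3, 0.1, 4.0]
width: 0.0136
```

Emit:
step_arm([
  {"grip": 0, "delta_pos": [0, 0, 0.01], "twist": 0},
  {"grip": 0, "delta_pos": [0, 0, 0.02], "twist": 0},
  {"grip": 0, "delta_pos": [0, 0, 0.03], "twist": 0},
  {"grip": 0, "delta_pos": [0, 0, 0.03], "twist": 0},
  {"grip": 0, "delta_pos": [0, 0, 0.01], "twist": 0},
  {"grip": 0, "delta_pos": [0, 0, 0], "twist": 0},
])

```text
clock: 5.12
position: [0.4209, 0.181, 0.1373]
ee_rot: [0.709, 0.001, 0.705, 0.001]
contact_force: [0.1, -0.3, -2.4]
width: 0.0131
```

Emit:
step_arm([
  {"grip": 0, "delta_pos": [0.017, -0.019, 0], "twist": 0},
  {"grip": 0, "delta_pos": [0.017, -0.019, 0], "twist": 0},
  {"grip": 0, "delta_pos": [0.017, -0.019, 0], "twist": 0},
  {"grip": 0, "delta_pos": [0.017, -0.019, 0], "twist": 0},
  {"grip": 0, "delta_pos": [0.017, -0.019, 0], "twist": 0},
  {"grip": 0, "delta_pos": [0.017, -0.019, 0], "twist": 0},
  {"grip": 0, "delta_pos": [0.017, -0.018, 0], "twist": 0},
  {"grip": 0, "delta_pos": [0, 0, 0], "twist": 0},
  {"grip": 0, "delta_pos": [0, 0, 0], "twist": 0},
])

```text
clock: 5.87
position: [0.5374, 0.0476, 0.1326]
ee_rot: [0.706, 0.001, 0.708, -0.001]
contact_force: [-0.2, -0.2, -2.7]
width: 0.0134
```

```bash
python3 - <<'E'
from h import *
w=Cam("wrist");s=Cam("scene");e=Cam("side"); S=manip.get_state(); print(S["position"],S["width"],S["contact_force"])
a=cv2.resize(w.img[60:330,130:400],(400,400)); b=cv2.resize(s.img[150:230,210:290],(400,400)); c=cv2.resize(e.img[150:230,220:300],(400,400))
cv2.imwrite("pics/c5.png",np.vstack([np.hstack([a,b])])[:,:,::-1]); cv2.imwrite("pics/c5s.png",c[:,:,::-1])
for n,X in(("lock",(.539,.0485,.08)),): print(w.proj(X),s.proj(X),e.proj(X))
E
```

```text
[0.53634599 0.0490927  0.13347299] 0.013384842348312893 [ 0.20471517  0.04901345 -2.96262619]
[262.47450622 194.68258379] [245.23923012 190.80305866] [267.71162853 200.49419039]
```

View pics/c5.png

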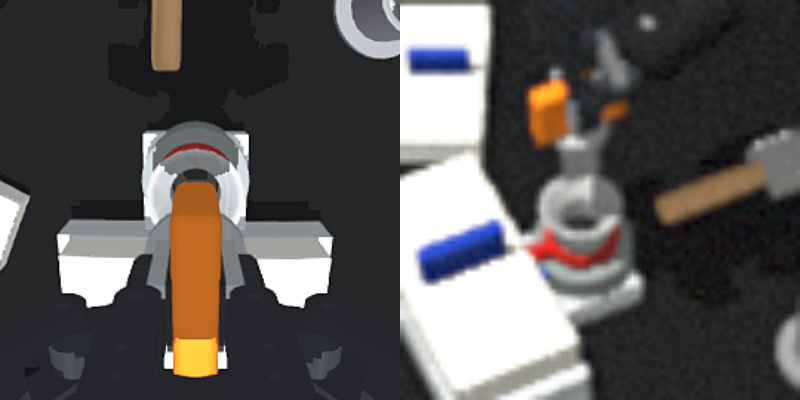

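The key hangs upright over the lock: its handle is at (195,280) in the wrist crop, and the funnel is centred under it at column 196. I'll lower it in steps and watch the force.

Emit:
step_arm([
  {"grip": 0, "delta_pos": [0.0005, 0, -0.015], "twist": 0},
  {"grip": 0, "delta_pos": [0, 0, -0.015], "twist": 0},
  {"grip": 0, "delta_pos": [0, 0, -0.015], "twist": 0},
  {"grip": 0, "delta_pos": [0, 0, -0.008], "twist": 0},
  {"grip": 0, "delta_pos": [0, 0, -0.004], "twist": 0},
  {"grip": 0, "delta_pos": [0, 0, 0], "twist": 0},
], force=80)

```text
clock: 6.52
position: [0.5375, 0.049, 0.0769]
ee_rot: [0.706, -0.0, 0.708, 0.0]
contact_force: [-0.4, -0.1, -2.1]
width: 0.0129
```

Emit:
step_arm([
  {"grip": 0, "delta_pos": [0, 0, -0.004], "twist": 0},
  {"grip": 0, "delta_pos": [0, 0, -0.003], "twist": 0},
  {"grip": 0, "delta_pos": [0, 0, 0], "twist": 0},
])

```text
clock: 6.77
position: [0.5385, 0.0485, 0.0706]
ee_rot: [0.707, -0.0, 0.707, 0.0]
contact_force: [-0.3, 0.7, -2.6]
width: 0.0132
```

Emit:
step_arm([
  {"grip": 0, "delta_pos": [0, 0, -0.004], "twist": 0},
  {"grip": 0, "delta_pos": [0, 0, -0.003], "twist": 0},
  {"grip": 0, "delta_pos": [0, 0, 0], "twist": 0},
])

```text
clock: 7.02
position: [0.5381, 0.0485, 0.0631]
ee_rot: [0.707, 0.0, 0.707, 0.0]
contact_force: [0.1, -0.3, -2.9]
width: 0.0131
```

Emit:
step_arm([
  {"grip": 0, "delta_pos": [0, 0, -0.002], "twist": 0},
  {"grip": 0, "delta_pos": [0, 0, -0.002], "twist": 0},
  {"grip": 0, "delta_pos": [0, 0, 0], "twist": 0},
])

```text
clock: 7.27
position: [0.5384, 0.0484, 0.0593]
ee_rot: [0.707, -0.0, 0.707, -0.0]
contact_force: [-0.1, -1.1, -1.7]
width: 0.0132
```

Emit:
step_arm([
  {"grip": 0, "delta_pos": [0, 0, -0.001], "twist": 0},
  {"grip": 0, "delta_pos": [0, 0, 0], "twist": 0},
])

```text
clock: 7.43
position: [0.5386, 0.0484, 0.0585]
ee_rot: [0.707, -0.0, 0.707, -0.0]
contact_force: [0.1, -0.4, -2.7]
width: 0.0129
```

Emit:
step_arm([
  {"grip": 0, "delta_pos": [0, 0, -0.001], "twist": 0},
  {"grip": 0, "delta_pos": [0, 0, 0], "twist": 0},
])

```text
clock: 7.6
position: [0.5386, 0.0484, 0.0576]
ee_rot: [0.707, -0.0, 0.707, -0.0]
contact_force: [-0.0, -0.5, -3.0]
width: 0.013
```

Emit:
step_arm([
  {"grip": 0, "delta_pos": [0, 0, -0.001], "twist": 0},
  {"grip": 0, "delta_pos": [0, 0, -0.001], "twist": 0},
  {"grip": 0, "delta_pos": [0, 0, 0], "twist": 0},
])

```text
clock: 7.85
position: [0.5386, 0.0484, 0.0555]
ee_rot: [0.707, -0.0, 0.707, -0.0]
contact_force: [-0.7, 0.7, -2.8]
width: 0.013
```

Emit:
step_arm([
  {"grip": 0, "delta_pos": [0, 0, -0.001], "twist": 0},
  {"grip": 0, "delta_pos": [0, 0, 0], "twist": 0},
])

```text
clock: 8.02
position: [0.5386, 0.0484, 0.0545]
ee_rot: [0.707, -0.0, 0.707, -0.0]
contact_force: [0.8, -0.5, -1.9]
width: 0.0129
```

Emit:
step_arm([
  {"grip": 0, "delta_pos": [0, 0, -0.001], "twist": 0},
  {"grip": 0, "delta_pos": [0, 0, 0], "twist": 0},
])

```text
clock: 8.18
position: [0.5386, 0.0484, 0.0535]
ee_rot: [0.707, -0.0, 0.707, 0.0]
contact_force: [0.4, -0.1, -2.2]
width: 0.0128
```

Emit:
step_arm([
  {"grip": 0, "delta_pos": [0, 0, -0.001], "twist": 0},
  {"grip": 0, "delta_pos": [0, 0, 0], "twist": 0},
])

```text
clock: 8.35
position: [0.5386, 0.0484, 0.0525]
ee_rot: [0.707, -0.0, 0.707, 0.0]
contact_force: [1.4, -0.9, -1.8]
width: 0.0131
```

Emit:
step_arm([
  {"grip": 0, "delta_pos": [0, 0, -0.001], "twist": 0},
  {"grip": 0, "delta_pos": [0, 0, 0], "twist": 0},
])

```text
clock: 8.52
position: [0.5385, 0.0484, 0.0516]
ee_rot: [0.707, -0.0, 0.707, -0.0]
contact_force: [0.5, -1.6, -1.5]
width: 0.0128
```

Emit:
step_arm([
  {"grip": 0, "delta_pos": [0, 0, -0.001], "twist": 0},
  {"grip": 0, "delta_pos": [0, 0, 0], "twist": 0},
])

```text
clock: 8.68
position: [0.5385, 0.0483, 0.051]
ee_rot: [0.707, -0.0, 0.707, -0.0]
contact_force: [-1.3, -2.0, 1.7]
width: 0.013
```

Emit:
step_arm([
  {"grip": 0, "delta_pos": [0, 0, -0.001], "twist": 0},
  {"grip": 0, "delta_pos": [0, 0, 0], "twist": 0},
])

```text
clock: 8.85
position: [0.5385, 0.0483, 0.0506]
ee_rot: [0.707, -0.0, 0.707, -0.0]
contact_force: [-2.9, -1.7, 5.7]
width: 0.0131
```

```bash
python3 - <<'E'
from h import *
S=manip.get_state(); print(S["position"],S["width"],S["contact_force"],S["moment"])
e=Cam("side");s=Cam("scene")
cv2.imwrite("pics/c6.png",np.hstack([cv2.resize(s.img[160:220,215:275],(400,400)),cv2.resize(e.img[150:220,235:305],(400,400))])[:,:,::-1])
E
```

```text
[0.53850042 0.04831158 0.05062636] 0.013059110691635548 [-2.86036171 -1.74644657  5.74693252] [-0.21578775  0.27557426 -0.04816896]
```

View pics/c6.png

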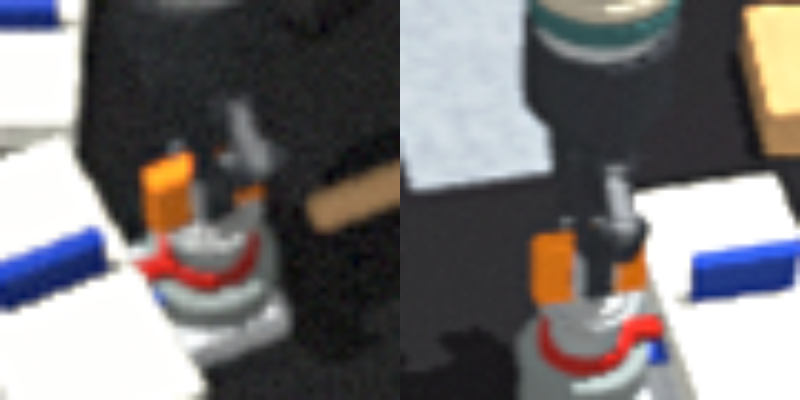

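Contact came near the expected slot bottom, and the flange sits down at the funnel. I'll turn gently clockwise and watch for torque and cam movement.

Emit:
step_arm([
  {"grip": 0, "delta_pos": [0, 0, 0], "twist": -4},
  {"grip": 0, "delta_pos": [0, 0, 0], "twist": -4},
  {"grip": 0, "delta_pos": [0, 0, 0], "twist": -4},
  {"grip": 0, "delta_pos": [0, 0, 0], "twist": 0},
])

```text
clock: 9.28
position: [0.5383, 0.0479, 0.0505]
ee_rot: [0.703, 0.074, 0.703, -0.075]
contact_force: [-2.5, -3.4, 5.7]
width: 0.0129
```

```bash
cat > st.py <<'E'
from h import *
S=manip.get_state(); print(S["position"].round(4),S["width"].round(4),S["contact_force"].round(1),S["moment"].round(3),round(S["qpos"][5],3))
for n in("side","scene"):
    c=Cam(n); m=cv2.inRange(cv2.cvtColor(c.img,cv2.COLOR_RGB2HSV),np.array((0,150,60)),np.array((6,255,255)))|cv2.inRange(cv2.cvtColor(c.img,cv2.COLOR_RGB2HSV),np.array((174,150,60)),np.array((180,255,255)))
    o=c.proj((.5385,.0485,.047)).astype(int); m=m[o[1]-14:o[1]+15,o[0]-14:o[0]+15]; p=np.argwhere(m)[:,::-1]-14
    print(n,len(p),p.mean(0).round(2),p.min(0),p.max(0))
E
python3 st.py
```

```text
Traceback (most recent call last):
  File "st.py", line 2, in <module>
    S=manip.get_state(); print(S["position"].round(4),S["width"].round(4),S["contact_force"].round(1),S["moment"].round(3),round(S["qpos"][5],3))
                                                      ^^^^^^^^^^^^^^^^
AttributeError: 'float' object has no attribute 'round'
```

```bash
sed -i 's/S\["width"\].round(4)/round(S["width"],4)/' st.py; python3 st.py
```

```text
[0.5383 0.0479 0.0505] 0.0129 [-2.5 -3.4  5.7] [-0.524  0.367  0.049] -1.398
side 68 [2.99 2.6 ] [-7 -2] [13  7]
scene 45 [-1.96  3.4 ] [ -9 -14] [7 6]
```

Emit:
step_arm([
  {"grip": 0, "delta_pos": [0, 0, 0], "twist": -4},
  {"grip": 0, "delta_pos": [0, 0, 0], "twist": -4},
  {"grip": 0, "delta_pos": [0, 0, 0], "twist": 0},
])

```text
clock: 9.63
position: [0.5383, 0.0478, 0.0505]
ee_rot: [0.696, 0.123, 0.696, -0.124]
contact_force: [-2.6, -3.6, 5.1]
width: 0.0126
```

```bash
python3 st.py
```

```text
[0.5383 0.0478 0.0505] 0.0126 [-2.6 -3.6  5.1] [-0.613  0.342 -0.015] -1.259
side 69 [2.99 3.01] [-7 -2] [13  7]
scene 48 [-2.42  3.33] [-10   0] [7 6]
```

Emit:
step_arm([
  {"grip": 0, "delta_pos": [0, 0, 0], "twist": -4},
  {"grip": 0, "delta_pos": [0, 0, 0], "twist": -4},
  {"grip": 0, "delta_pos": [0, 0, 0], "twist": 0},
])

```text
clock: 9.98
position: [0.5383, 0.0477, 0.0505]
ee_rot: [0.686, 0.171, 0.686, -0.172]
contact_force: [-2.4, -3.0, 6.1]
width: 0.0132
```

```bash
python3 st.py
```

```text
[0.5383 0.0477 0.0505] 0.0132 [-2.4 -3.   6.1] [-0.669  0.378 -0.003] -1.119
side 66 [2.85 3.32] [-7 -2] [13  7]
scene 51 [-2.69  2.94] [-11  -1] [7 6]
```

```bash
cat >> st.py <<'E'
    print("\n".join("".join(".#"[v>0] for v in r) for r in m))
    for a in(0,.4,.8,1.2): print(a,(c.proj((.5385+.042*np.cos(a),.0485-.042*np.sin(a),.047))-o+14).round(0))
E
python3 st.py
```

```text
[0.5383 0.0477 0.0505] 0.0131 [-3.1 -3.6  5.6] [-0.637  0.371  0.042] -1.121
side 66 [2.85 3.32] [-7 -2] [13  7]Traceback (most recent call last):
  File "st.py", line 7, in <module>
    print("\n".join("".join(".#"[v>0] for v in r) for r in m))
          ~~~~~~~~~^^^^^^^^^^^^^^^^^^^^^^^^^^^^^^^^^^^^^^^^^^
  File "st.py", line 7, in <genexpr>
    print("\n".join("".join(".#"[v>0] for v in r) for r in m))
                    ~~~~~~~^^^^^^^^^^^^^^^^^^^^^^
  File "st.py", line 7, in <genexpr>
    print("\n".join("".join(".#"[v>0] for v in r) for r in m))
                            ~~~~^^^^^
TypeError: string indices must be integers, not 'numpy.bool'
```

```bash
sed -i 's/".#"\[v>0\]/".#"[int(v>0)]/' st.py; python3 st.py
```

```text
[0.5382 0.0477 0.0505] 0.013 [-2.2 -3.9  6. ] [-0.638  0.338  0.006] -1.121
side 67 [2.85 3.33] [-7 -2] [13  7]
.............................
.............................
.............................
.............................
.............................
.............................
.............................
.............................
.............................
.............................
.............................
.............................
.......#.....................
.......#.............#.......
.......#.............##......
.......#.............#######.
.......##............#######.
.......###..........########.
.......####......####....##..
........############.........
..........#########..........
.............##..............
.............................
.............................
.............................
.............................
.............................
.............................
.............................
0 [28. 12.]
0.4 [28. 16.]
0.8 [26. 20.]
1.2 [22. 23.]
scene 52 [-2.52  2.98] [-11  -1] [7 6]
.........................
[... 196 characters left out ...]
..................
.............................
.............................
.............................
.............................
.............................
...###.......................
...######....................
....######...........#.......
....######...........#.......
.........##.........##.......
.........####......###.......
..........###########........
............#######..........
.............................
.............................
.............................
.............................
.............................
.............................
.............................
.............................
0 [ 3. 19.]
0.4 [ 2. 16.]
0.8 [ 3. 12.]
1.2 [6. 8.]
```

Compared with the predicted tip positions, the cam is now at about 0.45 rad, so the key dropped straight into the slot and the barrel is turning. I'll continue clockwise.

Emit:
step_arm([
  {"grip": 0, "delta_pos": [0, 0, 0.0005], "twist": -4},
  {"grip": 0, "delta_pos": [0, 0, 0], "twist": -4},
  {"grip": 0, "delta_pos": [0, 0, 0], "twist": -4},
  {"grip": 0, "delta_pos": [0, 0, 0], "twist": -4},
  {"grip": 0, "delta_pos": [0, 0, 0], "twist": -4},
  {"grip": 0, "delta_pos": [0, 0, 0], "twist": -4},
  {"grip": 0, "delta_pos": [0, 0, 0], "twist": -4},
  {"grip": 0, "delta_pos": [0, 0, 0], "twist": -4},
  {"grip": 0, "delta_pos": [0, 0, 0], "twist": -4},
  {"grip": 0, "delta_pos": [0, 0, 0], "twist": 0},
])

```text
clock: 11.07
position: [0.5381, 0.0474, 0.0506]
ee_rot: [0.6, 0.374, 0.599, -0.375]
contact_force: [-1.9, -4.6, 4.6]
width: 0.0129
```

```bash
python3 st.py
```

```text
[0.5381 0.0474 0.0506] 0.0129 [-1.9 -4.6  4.6] [-0.932  0.405 -0.004] -0.492
side 68 [1.96 4.5 ] [-7 -2] [10  9]
.............................
.............................
.............................
.............................
.............................
.............................
.............................
.............................
.............................
.............................
.............................
.............................
.......#.............#.......
.......#.............#.......
.......#.............#.......
.......#............##.......
.......##...........##.......
.......###..........##.......
.......####.......####.......
........###############......
..........###############....
.............###....#####....
.....................###.....
......................#......
.............................
.............................
.............................
.............................
.............................
0 [28. 12.]
0.4 [28. 16.]
0.8 [26. 20.]
1.2 [22. 23.]
scene 41 [-1.32  2.24] [-10  -6] [7 6]
........................
[... 197 characters left out ...]
..................
.....#.......................
....##.......................
....###......................
....###......................
.............................
.............................
.....................#.......
........##...........#.......
.........#...........#.......
.........##.........##.......
.........###.......###.......
..........#####.#####........
............######...........
.............................
.............................
.............................
.............................
.............................
.............................
.............................
.............................
0 [ 3. 19.]
0.4 [ 2. 16.]
0.8 [ 3. 12.]
1.2 [6. 8.]
```

Emit:
step_arm([
  {"grip": 0, "delta_pos": [0, 0.0005, 0], "twist": -3},
  {"grip": 0, "delta_pos": [0, 0, 0], "twist": -3},
  {"grip": 0, "delta_pos": [0, 0, 0], "twist": 0},
])

```text
clock: 11.42
position: [0.5381, 0.0475, 0.0506]
ee_rot: [0.58, 0.404, 0.579, -0.406]
contact_force: [-1.9, -6.5, 4.1]
width: 0.0129
```

```bash
python3 st.py | grep -v '^\.*$'
```

```text
[0.5381 0.0475 0.0506] 0.0129 [-1.9 -6.5  4.1] [-1.254  0.492 -0.034] -0.388
side 68 [1.74 4.6 ] [-7 -2] [9 9]
.......#.............#.......
.......#.............#.......
.......#.............#.......
.......#............##.......
.......##...........##.......
.......###..........##.......
.......####.......####.......
........##############.......
..........#############......
.............###..######.....
....................####.....
.....................##......
0 [28. 12.]
0.4 [28. 16.]
0.8 [26. 20.]
1.2 [22. 23.]
scene 37 [-0.49  3.16] [-9 -6] [7 6]
.....#.......................
.....#.......................
.....#.......................
.....#.......................
........#....................
........##...........#.......
.........#...........#.......
.........##.........##.......
.........###.......###.......
..........######.####........
............#######..........
0 [ 3. 19.]
0.4 [ 2. 16.]
0.8 [ 3. 12.]
1.2 [6. 8.]
```

Emit:
step_arm([
  {"grip": 0, "delta_pos": [0, -0.001, 0], "twist": -2},
  {"grip": 0, "delta_pos": [0, -0.001, 0], "twist": -2},
  {"grip": 0, "delta_pos": [0, 0, 0], "twist": 0},
])

```text
clock: 11.77
position: [0.5381, 0.0471, 0.0505]
ee_rot: [0.565, 0.425, 0.565, -0.425]
contact_force: [-3.4, -0.9, 5.1]
width: 0.0128
```

Emit:
step_arm([
  {"grip": 0, "delta_pos": [0, 0, 0], "twist": 3},
  {"grip": 0, "delta_pos": [0, 0, 0.005], "twist": 0},
  {"grip": 0, "delta_pos": [0, 0, 0.01], "twist": 0},
  {"grip": 0, "delta_pos": [0, 0, 0.015], "twist": 0},
  {"grip": 0, "delta_pos": [0, 0, 0.02], "twist": 0},
  {"grip": 0, "delta_pos": [0, 0, 0.02], "twist": 0},
  {"grip": 0, "delta_pos": [0, 0, 0.015], "twist": 0},
  {"grip": 0, "delta_pos": [0, 0, 0], "twist": 0},
])

```text
clock: 12.43
position: [0.5415, 0.0475, 0.1389]
ee_rot: [0.578, 0.413, 0.573, -0.409]
contact_force: [0.8, 0.3, -0.7]
width: 0.0131
```

```bash
python3 st.py | grep -v '^\.*$'
```

```text
[0.5415 0.0475 0.1389] 0.0131 [ 0.8  0.3 -0.7] [ 0.014 -0.009  0.011] -0.373
side 64 [1.56 4.83] [-7 -1] [9 9]
.......#.............#.......
.......#.............#.......
.......#............##.......
.......##...........##.......
.......###..........##.......
.......####......####........
........#############........
..........############.......
.............##...#####......
...................#####.....
....................###......
0 [28. 12.]
0.4 [28. 16.]
0.8 [26. 20.]
1.2 [22. 23.]
scene 37 [-0.59  2.86] [-9 -7] [7 6]
.....#.......................
.....##......................
.....#.......................
.....#.......................
........##...........#.......
.........#...........#.......
.........##.........##.......
.........###.......###.......
..........###########........
............######...........
0 [ 3. 19.]
0.4 [ 2. 16.]
0.8 [ 3. 12.]
1.2 [6. 8.]
```

Emit:
step_arm([
  {"grip": 0, "delta_pos": [-0.012, 0.0133, 0], "twist": 7},
  {"grip": 0, "delta_pos": [-0.012, 0.0133, 0], "twist": 7},
  {"grip": 0, "delta_pos": [-0.012, 0.0133, 0], "twist": 7},
  {"grip": 0, "delta_pos": [-0.012, 0.0133, 0], "twist": 7},
  {"grip": 0, "delta_pos": [-0.012, 0.0133, 0], "twist": 7},
  {"grip": 0, "delta_pos": [-0.012, 0.0133, 0], "twist": 7},
  {"grip": 0, "delta_pos": [-0.012, 0.0133, 0], "twist": 7},
  {"grip": 0, "delta_pos": [-0.012, 0.0133, 0], "twist": 7},
  {"grip": 0, "delta_pos": [-0.012, 0.0133, 0], "twist": 7},
  {"grip": 0, "delta_pos": [-0.011, 0.0133, 0], "twist": 7},
])

```text
clock: 13.37
position: [0.4175, 0.1804, 0.1336]
ee_rot: [0.706, 0.004, 0.708, -0.004]
contact_force: [0.3, 0.1, -3.5]
width: 0.0131
```

Emit:
step_arm([
  {"grip": 0, "delta_pos": [0, 0, 0], "twist": 1},
  {"grip": 0, "delta_pos": [0, 0, 0], "twist": 0},
  {"grip": 0, "delta_pos": [0, 0, 0], "twist": 0},
  {"grip": 0, "delta_pos": [0, 0, 0], "twist": 0},
])

```text
clock: 13.7
position: [0.4199, 0.1795, 0.1347]
ee_rot: [0.707, 0.001, 0.707, -0.001]
contact_force: [0.6, 0.8, -2.2]
width: 0.0133
```

```bash
python3 - <<'E'
from h import *
w=Cam("wrist");s=Cam("scene");e=Cam("side"); S=manip.get_state(); print(S["position"],S["width"],S["contact_force"],S["ee_rot"])
print([(b[0],b[1].round(1)) for b in s.blobs(*ORANGE)],[(b[0],b[1].round(1)) for b in e.blobs(*ORANGE,10)])
a=cv2.resize(w.img[60:330,130:400],(400,400)); b=cv2.resize(s.img[165:245,260:340],(400,400))
cv2.imwrite("pics/c7.png",np.hstack([a,b])[:,:,::-1])
E
```

```text
[0.42000067 0.17949877 0.13494368] 0.012956846987860914 [-0.41868365 -0.15024198 -1.85576226] [ 7.07067413e-01  5.22016287e-04  7.07145711e-01 -5.86874310e-04]
[(np.int32(798), array([477.7,  46.5])), (np.int32(163), array([428.6,   7.3])), (np.int32(76), array([294. , 188.2])), (np.int32(36), array([461.6,  95.5]))] [(np.int32(84), array([212.2, 151.9])), (np.int32(44), array([226.6, 151.1])), (np.int32(33), array([321.2, 110.2])), (np.int32(33), array([334.8, 129.2])), (np.int32(19), array([328.2, 122.7])), (np.int32(16), array([315.4, 100.1]))]
```

View pics/c7.png

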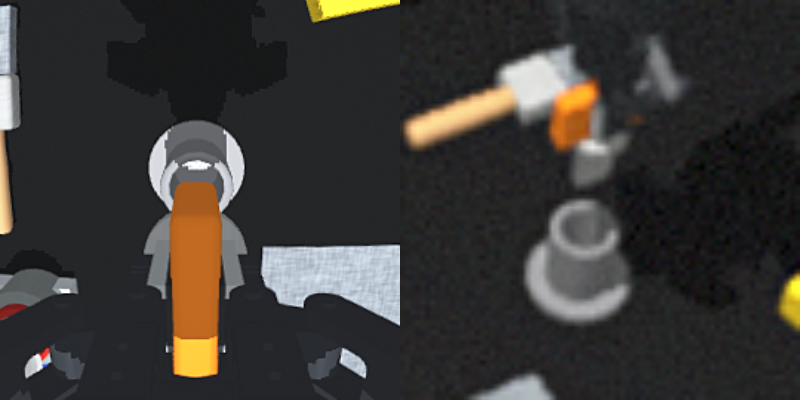

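The key hangs upright above the stand bore: wrist crop (195,165), scene crop (585,225). I'll lower it.

Emit:
step_arm([
  {"grip": 0, "delta_pos": [-0.0005, 0.001, -0.02], "twist": 0},
  {"grip": 0, "delta_pos": [0, 0, -0.02], "twist": 0},
  {"grip": 0, "delta_pos": [0, 0, -0.02], "twist": 0},
  {"grip": 0, "delta_pos": [0, 0, -0.02], "twist": 0},
  {"grip": 0, "delta_pos": [0, 0, -0.01], "twist": 0},
  {"grip": 0, "delta_pos": [0, 0, -0.005], "twist": 0},
  {"grip": 0, "delta_pos": [0, 0, 0], "twist": 0},
  {"grip": 0, "delta_pos": [0, 0, 0], "twist": 0},
])

```text
clock: 14.52
position: [0.4197, 0.1809, 0.0404]
ee_rot: [0.707, 0.0, 0.707, -0.0]
contact_force: [-0.7, 0.2, -3.0]
width: 0.0133
```

Emit:
step_arm([
  {"grip": 0, "delta_pos": [0, 0, -0.002], "twist": 0},
  {"grip": 0, "delta_pos": [0, 0, -0.002], "twist": 0},
  {"grip": 0, "delta_pos": [0, 0, 0], "twist": 0},
])

```text
clock: 14.77
position: [0.4193, 0.1811, 0.0365]
ee_rot: [0.707, 0.0, 0.707, 0.0]
contact_force: [0.1, -0.4, -2.6]
width: 0.0132
```

Emit:
step_arm([
  {"grip": 0, "delta_pos": [0, 0, -0.0015], "twist": 0},
  {"grip": 0, "delta_pos": [0, 0, 0], "twist": 0},
  {"grip": 0.4, "delta_pos": [0, 0, 0], "twist": 0},
  {"grip": 0.4, "delta_pos": [0, 0, 0], "twist": 0},
  {"grip": 0.4, "delta_pos": [0, 0, 0], "twist": 0},
  {"grip": 0.4, "delta_pos": [0, 0, 0], "twist": 0},
  {"grip": 0.4, "delta_pos": [0, 0, 0.02], "twist": 0},
  {"grip": 0.4, "delta_pos": [0, 0, 0.03], "twist": 0},
  {"grip": 0.4, "delta_pos": [0, 0, 0.03], "twist": 0},
  {"grip": 0.4, "delta_pos": [0, 0, 0.02], "twist": 0},
])

```text
clock: 15.6
position: [0.42, 0.1813, 0.137]
ee_rot: [0.708, 0.0, 0.706, 0.0]
contact_force: [0.4, 0.1, 0.0]
width: 0.0341
```

```bash
python3 - <<'E'
from h import *
w=Cam("wrist");e=Cam("side");s=Cam("scene")
print(manip.get_state()["position"])
for c in (w,e,s): print(c.name,[(b[0],b[1].round(1)) for b in c.blobs(*ORANGE)][:5])
E
```

```text
[0.42033156 0.18135553 0.13611058]
wrist [(np.int32(512), array([261.6, 175.9]))]
side [(np.int32(193), array([220.3, 176.8])), (np.int32(33), array([334.7, 129.6]))]
scene [(np.int32(824), array([476.7,  50.2])), (np.int32(190), array([428.2,   7.1])), (np.int32(152), array([297.2, 205.8])), (np.int32(33), array([426.9,  65.8]))]
```

Emit:
step_arm([
  {"grip": 0.5, "delta_pos": [0.025, -0.017, 0.005], "twist": 0},
  {"grip": 0.5, "delta_pos": [0.025, -0.017, 0], "twist": 0},
  {"grip": 0.5, "delta_pos": [0.025, -0.017, 0], "twist": 0},
  {"grip": 0.5, "delta_pos": [0.025, -0.017, 0], "twist": 0},
  {"grip": 0.5, "delta_pos": [0.025, -0.017, 0], "twist": 0},
  {"grip": 0.5, "delta_pos": [0.025, -0.017, 0], "twist": 0},
  {"grip": 0.5, "delta_pos": [0.025, -0.017, 0], "twist": 0},
  {"grip": 0.5, "delta_pos": [0.028, -0.015, 0], "twist": 0},
  {"grip": 0.5, "delta_pos": [0, 0, 0], "twist": 0},
  {"grip": 0.5, "delta_pos": [0, 0, 0], "twist": 0},
])

```text
clock: 16.58
position: [0.622, 0.046, 0.137]
ee_rot: [0.706, 0.001, 0.708, -0.001]
contact_force: [0.0, 0.1, 0.4]
width: 0.0424
```

```bash
cat > bar.py <<'E'
from h import *
w=Cam("wrist"); print(w.T[:3,3].round(4), "tool yaw",np.degrees(np.arctan2(w.T[1,1],w.T[0,1])).round(2))
for b in w.blobs(*BLUE):
    P=np.array([w.at(p,.094,1)[:2] for p in b[3]]); print(b[0],b[1].round(1)," rect@.094",[np.round(v,4) for v in cv2.minAreaRect((P*1000).astype(np.float32))])
cv2.imwrite("pics/bar.png",cv2.resize(w.img[:,:,::-1],(600,450)))
E
python3 bar.py
```

```text
[0.622 0.046 0.137] tool yaw 89.89
1297 [262.3 193.1]  rect@.094 [array([620.6309,  46.8478]), array([13.0649, 61.3332]), np.float64(89.4692)]
662 [ 74.4 122.1]  rect@.094 [array([ 557.8171, -112.4222]), array([17.8084, 41.3048]), np.float64(62.7738)]
318 [262.9 131.4]  rect@.094 [array([571.5845,  46.9753]), array([22.9805,  8.2409]), np.float64(89.9006)]
33 [ 79. 153.]  rect@.094 [array([ 584.115 , -109.9496]), array([16.5055,  1.67  ]), np.float64(65.3215)]
```

View pics/bar.png

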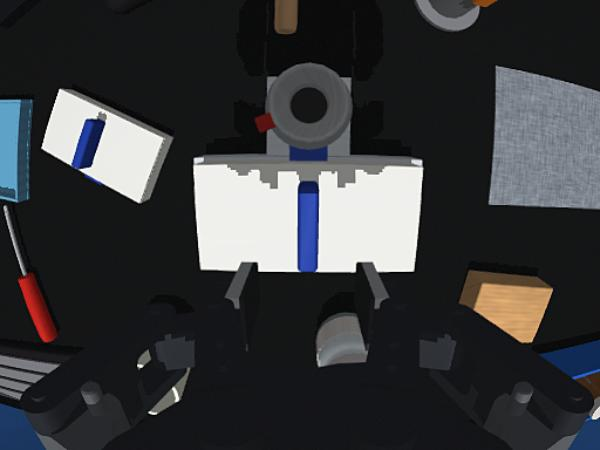

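The red cam at (264,123) is well clear of the blue tab at (308,154). The bar is centred at y ≈ 46.8 mm with yaw ≈ 0, so I'll grasp it.

Emit:
step_arm([
  {"grip": 0.5, "delta_pos": [0, 0.0007, -0.03], "twist": 0},
  {"grip": 0.5, "delta_pos": [0, 0, -0.03], "twist": 0},
  {"grip": 0.5, "delta_pos": [0, 0, -0.025], "twist": 0},
  {"grip": 0.5, "delta_pos": [0, 0, -0.0125], "twist": 0},
  {"grip": 0.3, "delta_pos": [0, 0, 0], "twist": 0},
  {"grip": 0, "delta_pos": [0, 0, 0], "twist": 0},
  {"grip": 0, "delta_pos": [0, 0, 0], "twist": 0},
  {"grip": 0, "delta_pos": [0, 0, 0], "twist": 0},
  {"grip": 0, "delta_pos": [0, 0, 0], "twist": 0},
  {"grip": 0, "delta_pos": [0, 0, 0], "twist": 0},
], force=80)

```text
clock: 17.47
position: [0.6221, 0.0478, 0.0427]
ee_rot: [0.707, -0.0, 0.707, 0.0]
contact_force: [-0.2, -0.7, -4.2]
width: 0.0117
```

Emit:
step_arm([
  {"grip": 0, "delta_pos": [0, 0, 0], "twist": 0},
  {"grip": 0, "delta_pos": [0, 0, 0], "twist": 0},
])

```text
clock: 17.63
position: [0.6222, 0.0477, 0.0425]
ee_rot: [0.707, 0.0, 0.707, 0.0]
contact_force: [0.5, -0.5, -2.6]
width: 0.0121
```

Emit:
step_arm([
  {"grip": 0, "delta_pos": [0, 0, 0.005], "twist": 0},
  {"grip": 0, "delta_pos": [0, 0, 0.01], "twist": 0},
  {"grip": 0, "delta_pos": [0, 0, 0.015], "twist": 0},
  {"grip": 0, "delta_pos": [0, 0, 0.02], "twist": 0},
  {"grip": 0, "delta_pos": [0, 0, 0.02], "twist": 0},
  {"grip": 0, "delta_pos": [0, 0, 0.02], "twist": 0},
  {"grip": 0, "delta_pos": [0, 0, 0.01], "twist": 0},
  {"grip": 0, "delta_pos": [0, 0, 0], "twist": 0},
  {"grip": 0, "delta_pos": [0, 0, 0], "twist": 0},
])

```text
clock: 18.38
position: [0.6222, 0.0477, 0.1426]
ee_rot: [0.707, 0.0, 0.707, 0.0]
contact_force: [-0.6, -0.3, -3.8]
width: 0.0117
```

```bash
python3 - <<'E'
from h import *
e=Cam("scene");w=Cam("wrist");S=manip.get_state(); print(S["position"],S["width"],S["contact_force"],S["moment"])
b=cv2.resize(e.img[140:300,180:360],(450,400)); a=cv2.resize(w.img[60:330,130:400],(350,400))
cv2.imwrite("pics/c8.png",np.hstack([a,b])[:,:,::-1])
E
```

```text
[0.62091011 0.0476635  0.14078801] 0.012130488864253127 [-0.41959464 -0.13075277 -4.30187369] [ 0.024827    0.04896726 -0.02567579]
```

View pics/c8.png

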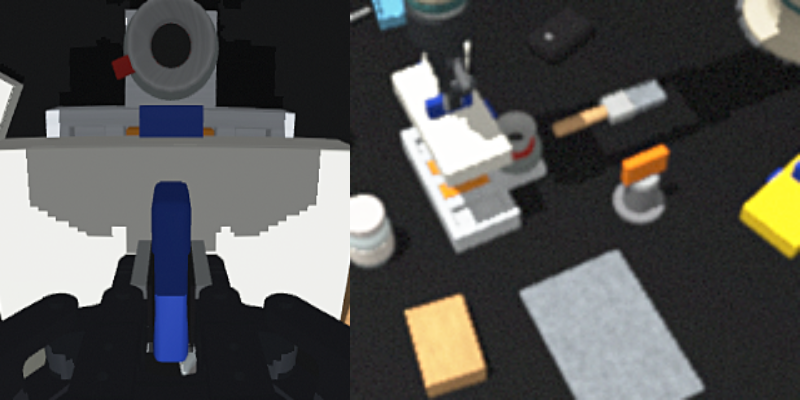

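The cover is lifted level: wrist bar at (171,270), and amber castings visible in the mould at scene crop (465,180). I'll carry it to the mat.

Emit:
step_arm([
  {"grip": 0, "delta_pos": [-0.003, 0.014, 0], "twist": 0},
  {"grip": 0, "delta_pos": [-0.007, 0.03, 0], "twist": 0},
  {"grip": 0, "delta_pos": [-0.008, 0.034, 0], "twist": 0},
  {"grip": 0, "delta_pos": [-0.008, 0.034, 0], "twist": 0},
  {"grip": 0, "delta_pos": [-0.008, 0.034, 0], "twist": 0},
  {"grip": 0, "delta_pos": [-0.008, 0.034, 0], "twist": 0},
  {"grip": 0, "delta_pos": [-0.008, 0.034, 0], "twist": 0},
  {"grip": 0, "delta_pos": [-0.008, 0.034, 0], "twist": 0},
  {"grip": 0, "delta_pos": [-0.007, 0.028, 0], "twist": 0},
  {"grip": 0, "delta_pos": [-0.003, 0.013, 0], "twist": 0},
])

```text
clock: 19.32
position: [0.5512, 0.3414, 0.1406]
ee_rot: [0.706, -0.0, 0.708, 0.002]
contact_force: [-0.2, 0.9, -3.6]
width: 0.012
```

Emit:
step_arm([
  {"grip": 0, "delta_pos": [0, 0, -0.02], "twist": 0},
  {"grip": 0, "delta_pos": [0, 0, -0.03], "twist": 0},
  {"grip": 0, "delta_pos": [0, 0, -0.03], "twist": 0},
  {"grip": 0, "delta_pos": [0, 0, -0.03], "twist": 0},
  {"grip": 0, "delta_pos": [0, 0, -0.012], "twist": 0},
  {"grip": 0, "delta_pos": [0, 0, -0.004], "twist": 0},
  {"grip": 0, "delta_pos": [0, 0, -0.002], "twist": 0},
  {"grip": 0, "delta_pos": [0, 0, 0], "twist": 0},
])

```text
clock: 19.98
position: [0.555, 0.3371, 0.015]
ee_rot: [0.708, 0.0, 0.707, 0.0]
contact_force: [0.7, -0.2, -3.6]
width: 0.0121
```

Emit:
step_arm([
  {"grip": 0, "delta_pos": [0, 0, -0.002], "twist": 0},
  {"grip": 0, "delta_pos": [0, 0, -0.001], "twist": 0},
  {"grip": 0, "delta_pos": [0, 0, 0], "twist": 0},
])

```text
clock: 20.23
position: [0.5548, 0.337, 0.0123]
ee_rot: [0.708, 0.0, 0.706, 0.0]
contact_force: [-0.2, 0.4, -4.0]
width: 0.0121
```

Emit:
step_arm([
  {"grip": 0, "delta_pos": [0, 0, -0.001], "twist": 0},
  {"grip": 0, "delta_pos": [0, 0, 0], "twist": 0},
])

```text
clock: 20.4
position: [0.5542, 0.3368, 0.0106]
ee_rot: [0.707, 0.0, 0.707, 0.0]
contact_force: [0.0, -0.2, -3.7]
width: 0.0122
```

Emit:
step_arm([
  {"grip": 0, "delta_pos": [0, 0, -0.001], "twist": 0},
  {"grip": 0, "delta_pos": [0, 0, 0], "twist": 0},
])

```text
clock: 20.57
position: [0.5543, 0.3368, 0.0105]
ee_rot: [0.707, 0.0, 0.707, 0.0]
contact_force: [-2.4, -0.1, 3.3]
width: 0.0116
```

Emit:
step_arm([
  {"grip": 0, "delta_pos": [0, 0, -0.001], "twist": 0},
  {"grip": 0, "delta_pos": [0, 0, 0], "twist": 0},
])

```text
clock: 20.73
position: [0.5543, 0.3368, 0.0105]
ee_rot: [0.708, 0.0, 0.707, 0.0]
contact_force: [-3.5, -2.5, 9.7]
width: 0.012
```

Emit:
step_arm([
  {"grip": 0, "delta_pos": [0, 0, 0.0015], "twist": 0},
  {"grip": 0.4, "delta_pos": [0, 0, 0], "twist": 0},
  {"grip": 0.4, "delta_pos": [0, 0, 0], "twist": 0},
  {"grip": 0.4, "delta_pos": [0, 0, 0], "twist": 0},
  {"grip": 0.4, "delta_pos": [0, 0, 0], "twist": 0},
])

```text
clock: 21.15
position: [0.5543, 0.3368, 0.0095]
ee_rot: [0.707, 0.0, 0.707, 0.0]
contact_force: [-0.6, -0.2, 0.0]
width: 0.0344
```

Emit:
step_arm([
  {"grip": 0.4, "delta_pos": [0, 0, 0.03], "twist": 0},
  {"grip": 0.4, "delta_pos": [0, 0, 0.03], "twist": 0},
  {"grip": 0.4, "delta_pos": [0, 0, 0.03], "twist": 0},
  {"grip": 0.4, "delta_pos": [0.004, -0.03, 0.02], "twist": 0},
  {"grip": 0.4, "delta_pos": [0.01, -0.041, 0.01], "twist": 0},
  {"grip": 0.4, "delta_pos": [0.01, -0.04, 0], "twist": 0},
  {"grip": 0.4, "delta_pos": [0.01, -0.04, 0], "twist": 0},
  {"grip": 0.4, "delta_pos": [0.01, -0.04, 0], "twist": 0},
  {"grip": 0.4, "delta_pos": [0.01, -0.04, 0], "twist": 0},
  {"grip": 0.4, "delta_pos": [0.01, -0.04, 0], "twist": 0},
])

```text
clock: 21.98
position: [0.6179, 0.0654, 0.1294]
ee_rot: [0.707, -0.0, 0.707, 0.0]
contact_force: [1.3, -0.8, 1.2]
width: 0.034
```

Emit:
step_arm([
  {"grip": 0.4, "delta_pos": [0.004, -0.019, 0], "twist": 0},
  {"grip": 0.4, "delta_pos": [0, 0, 0], "twist": 0},
  {"grip": 0.4, "delta_pos": [0, 0, 0], "twist": 0},
])

```text
clock: 22.23
position: [0.6218, 0.0472, 0.129]
ee_rot: [0.707, 0.001, 0.707, -0.001]
contact_force: [-0.3, 0.0, 0.6]
width: 0.0341
```

```bash
python3 - <<'E'
from h import *
w=Cam("wrist"); e=Cam("side"); print(w.T[:3,3])
for b in w.blobs(*AMBER): print(b[0],b[1].round(1),w.at(b[1],.056,1).round(4), b[2][1])
b=e.blobs((88,80,80),(108,255,255),100)
for q in b[:3]: 
    print(q[0],q[1]); hu=cv2.approxPolyDP(cv2.convexHull(q[3]),6,True)[:,0]; print([e.at(p,.022,1)[:2].round(3).tolist() for p in hu])
cv2.imwrite("pics/c9.png",np.vstack([cv2.resize(w.img[60:300,100:420],(480,360)),cv2.resize(e.img[280:384,250:400],(480,333))])[:600,:,::-1])
E
```

```text
[0.62181107 0.04721617 0.12898424]
3335 [434.8 260.6] [0.7062 0.2366 0.056 ] (73.53535461425781, 58.30833435058594)
1663 [283.1 179.7] [0.6161 0.0661 0.056 ] (25.454906463623047, 66.44670104980469)
1654 [238.6 179.6] [0.6158 0.0276 0.056 ] (66.0, 25.0)
30 [414.5   0.7] [0.4434 0.1903 0.056 ] (2.0, 14.0)
44749 [433.57840399 128.73641869]
[[0.977, -0.551], [0.74, 0.484], [1.199, 1.597], [2.287, 1.374]]
3624 [309.21467991 335.45916115]
[[0.574, -0.476], [0.463, -0.459], [0.5, -0.259], [0.613, -0.282]]
1264 [ 66.9375     210.81091772]
[[0.021, 0.195], [-0.039, 0.127], [-0.125, 0.184], [-0.117, 0.24], [-0.068, 0.271], [-0.006, 0.257]]
```

View pics/c9.png

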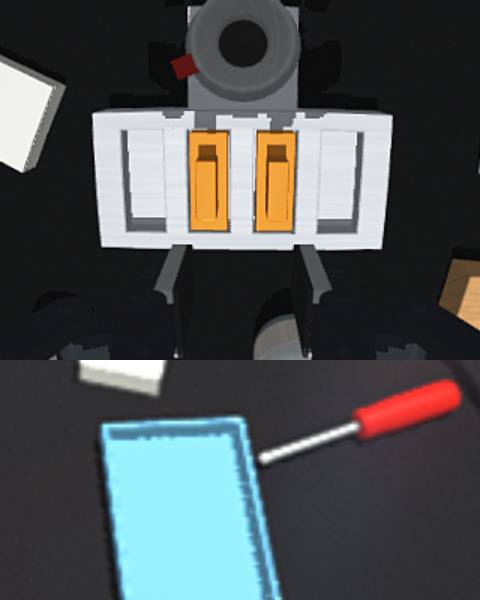

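Two castings are visible at crop (209,180) and (276,180), in the cavities at y = ±21 mm. The other two cavities are empty, and the tray is still in place. I'll take the +y casting first.

Emit:
step_arm([
  {"grip": 0.4, "delta_pos": [0, 0.0207, -0.01], "twist": 0},
  {"grip": 0.4, "delta_pos": [0, 0, -0.03], "twist": 0},
  {"grip": 0.4, "delta_pos": [0, 0, -0.03], "twist": 0},
  {"grip": 0.4, "delta_pos": [0, 0, -0.03], "twist": 0},
  {"grip": 0.4, "delta_pos": [0, 0, -0.015], "twist": 0},
  {"grip": 0.4, "delta_pos": [0, 0, -0.007], "twist": 0},
  {"grip": 0.4, "delta_pos": [0, 0, 0], "twist": 0},
])

```text
clock: 22.92
position: [0.6199, 0.0706, 0.0055]
ee_rot: [0.706, -0.001, 0.708, 0.001]
contact_force: [-0.4, -0.2, 1.5]
width: 0.0339
```

Emit:
step_arm([
  {"grip": 0, "delta_pos": [0, 0, 0], "twist": 0},
  {"grip": 0, "delta_pos": [0, 0, 0], "twist": 0},
  {"grip": 0, "delta_pos": [0, 0, 0], "twist": 0},
  {"grip": 0, "delta_pos": [0, 0, 0], "twist": 0},
  {"grip": 0, "delta_pos": [0, 0, 0], "twist": 0},
], force=50)

```text
clock: 23.33
position: [0.6226, 0.0691, 0.0086]
ee_rot: [0.708, 0.0, 0.706, 0.0]
contact_force: [-0.1, 0.9, 2.3]
width: 0.0103
```

Emit:
step_arm([
  {"grip": 0, "delta_pos": [0, 0, 0.01], "twist": 0},
  {"grip": 0, "delta_pos": [0, 0, 0.02], "twist": 0},
  {"grip": 0, "delta_pos": [0, 0, 0.03], "twist": 0},
  {"grip": 0, "delta_pos": [0, 0, 0.03], "twist": 0},
  {"grip": 0, "delta_pos": [-0.004, -0.02, 0.03], "twist": 0},
  {"grip": 0, "delta_pos": [-0.007, -0.037, 0.01], "twist": 0},
  {"grip": 0, "delta_pos": [-0.008, -0.04, 0], "twist": 0},
  {"grip": 0, "delta_pos": [-0.008, -0.04, 0], "twist": 0},
  {"grip": 0, "delta_pos": [-0.008, -0.04, 0], "twist": 0},
  {"grip": 0, "delta_pos": [-0.008, -0.04, 0], "twist": 0},
])

```text
clock: 24.17
position: [0.5779, -0.1497, 0.1384]
ee_rot: [0.707, -0.0, 0.707, 0.0]
contact_force: [1.3, -0.5, -0.8]
width: 0.01
```

Emit:
step_arm([
  {"grip": 0, "delta_pos": [-0.008, -0.04, 0], "twist": -2},
  {"grip": 0, "delta_pos": [-0.008, -0.04, 0], "twist": -3},
  {"grip": 0, "delta_pos": [-0.008, -0.04, 0], "twist": -3},
  {"grip": 0, "delta_pos": [-0.008, -0.04, 0], "twist": -3},
  {"grip": 0, "delta_pos": [-0.008, -0.04, 0], "twist": 0},
  {"grip": 0, "delta_pos": [-0.008, -0.04, 0], "twist": 0},
  {"grip": 0, "delta_pos": [-0.009, -0.04, 0], "twist": 0},
  {"grip": 0, "delta_pos": [0, -0.02, 0], "twist": 0},
  {"grip": 0, "delta_pos": [0, 0, 0], "twist": 0},
  {"grip": 0, "delta_pos": [0, 0, 0], "twist": 0},
])

```text
clock: 25.0
position: [0.5209, -0.4491, 0.1373]
ee_rot: [0.704, 0.069, 0.704, -0.068]
contact_force: [0.3, 0.2, -1.1]
width: 0.0102
```

```bash
cat > tray.py <<'E'
from h import *
w=Cam("wrist"); S=manip.get_state(); print(S["position"].round(4),S["width"],S["contact_force"].round(1),"toolyaw",np.degrees(np.arctan2(w.T[1,1],w.T[0,1])).round(2))
for c in(Cam("side"),Cam("scene")):
    m=cv2.inRange(cv2.cvtColor(c.img,cv2.COLOR_RGB2HSV),np.array((85,80,70)),np.array((108,255,255)))
    n,l,st,ce=cv2.connectedComponentsWithStats(m)
    o=c.proj((.54,-.37,.01)); P=[]
    for i in range(1,n):
        if st[i,4]>25 and np.hypot(*(ce[i]-o))<70: P.append(np.argwhere(l==i)[:,::-1])
    P=np.vstack(P); X=np.array([c.at(p,.022,1)[:2]*1000 for p in P]).astype(np.float32)
    print(c.name,len(P),[np.round(v,1) for v in cv2.minAreaRect(X)])
E
python3 tray.py
```

```text
[ 0.5212 -0.4476  0.1374] 0.010731599869471704 [-0.4  0.8 -0.4] toolyaw 78.85
side 2859 [array([ 550.7, -338.9]), array([287.2, 165. ]), np.float64(64.0)]
scene 1141 [array([ 541.3, -354.4]), array([220. , 122.3]), np.float64(80.4)]
```

Emit:
step_arm([
  {"grip": 0, "delta_pos": [0.004, 0.02, 0], "twist": 0},
  {"grip": 0, "delta_pos": [0.004, 0.02, 0], "twist": 0},
  {"grip": 0, "delta_pos": [0, 0, 0], "twist": 0},
  {"grip": 0, "delta_pos": [0, 0, 0], "twist": 0},
])

```text
clock: 25.48
position: [0.5303, -0.405, 0.1378]
ee_rot: [0.704, 0.067, 0.704, -0.066]
contact_force: [-0.7, 0.3, 0.1]
width: 0.0105
```

```bash
cat > trayw.py <<'E'
from h import *
w=Cam("wrist"); S=manip.get_state(); print(S["position"].round(4),S["width"],S["contact_force"].round(1),"toolyaw",np.degrees(np.arctan2(w.T[1,1],w.T[0,1])).round(2))
for b in w.blobs((88,100,80),(102,255,255),80):
    X=np.array([w.at(p,.022,1)[:2]*1000 for p in b[3]]).astype(np.float32); h=cv2.convexHull(X)
    print(b[0],b[1].round(0),[np.round(v,1) for v in cv2.minAreaRect(X)],cv2.approxPolyDP(h,12,True)[:,0].round(0).tolist())
cv2.imwrite("pics/tr.png",cv2.resize(w.img[:,:,::-1],(640,480)))
e=Cam("side")
for b in e.blobs((85,110,110),(102,255,255),80):
    X=np.array([e.at(p,.022,1)[:2]*1000 for p in b[3]]).astype(np.float32); 
    print("side",b[0],b[1].round(0),[np.round(v,1) for v in cv2.minAreaRect(X)],cv2.approxPolyDP(cv2.convexHull(X),12,True)[:,0].round(0).tolist())
E
python3 trayw.py
```

```text
[ 0.5302 -0.4063  0.1378] 0.010487706106263896 [-0.  -0.6 -0.5] toolyaw 79.2
4147 [297. 172.] [array([ 539.5, -363.7]), array([190. , 115.9]), np.float64(80.3)] [[610.0, -279.0], [500.0, -261.0], [469.0, -447.0], [581.0, -466.0]]
side 2836 [308. 340.] [array([ 537.8, -368.2]), array([201.9, 118.2]), np.float64(80.9)] [[573.0, -279.0], [499.0, -262.0], [464.0, -456.0], [579.0, -468.0], [599.0, -358.0]]
```

View pics/tr.png

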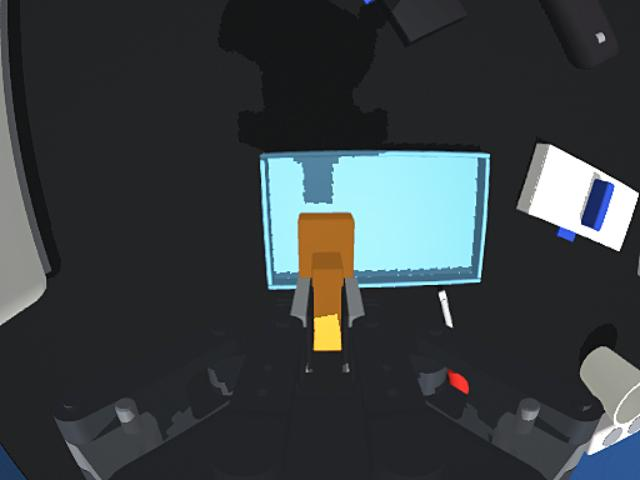

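The casting, rib held, hangs level over the left end of the tray at (327,250). The tray rectangle fits at 190 x 116 mm, centred at (0.5395, -0.364), yaw -9.7°. I'll lower it.

Emit:
step_arm([
  {"grip": 0, "delta_pos": [0.0025, 0.003, -0.02], "twist": 1},
  {"grip": 0, "delta_pos": [0, 0, -0.03], "twist": 0},
  {"grip": 0, "delta_pos": [0, 0, -0.03], "twist": 0},
  {"grip": 0, "delta_pos": [0, 0, -0.03], "twist": 0},
  {"grip": 0, "delta_pos": [0, 0, -0.02], "twist": 0},
  {"grip": 0, "delta_pos": [0, 0, -0.006], "twist": 0},
  {"grip": 0, "delta_pos": [0, 0, -0.003], "twist": 0},
  {"grip": 0, "delta_pos": [0, 0, 0], "twist": 0},
  {"grip": 0, "delta_pos": [0, 0, 0], "twist": 0},
])

```text
clock: 26.33
position: [0.5332, -0.4061, -0.0002]
ee_rot: [0.705, 0.061, 0.704, -0.062]
contact_force: [-0.2, -0.0, -0.8]
width: 0.0102
```

Emit:
step_arm([
  {"grip": 0, "delta_pos": [0, 0, -0.002], "twist": 0},
  {"grip": 0, "delta_pos": [0, 0, -0.001], "twist": 0},
  {"grip": 0, "delta_pos": [0, 0, 0], "twist": 0},
])

```text
clock: 26.58
position: [0.5325, -0.4053, -0.0039]
ee_rot: [0.705, 0.061, 0.704, -0.062]
contact_force: [0.2, -0.8, -0.9]
width: 0.0105
```

Emit:
step_arm([
  {"grip": 0, "delta_pos": [0, 0, -0.001], "twist": 0},
  {"grip": 0, "delta_pos": [0, 0, -0.001], "twist": 0},
  {"grip": 0, "delta_pos": [0, 0, 0], "twist": 0},
])

```text
clock: 26.83
position: [0.5324, -0.4054, -0.0054]
ee_rot: [0.705, 0.061, 0.704, -0.062]
contact_force: [-1.6, 0.8, 4.2]
width: 0.0105
```

Emit:
step_arm([
  {"grip": 0, "delta_pos": [0, 0, -0.001], "twist": 0},
  {"grip": 0, "delta_pos": [0, 0, 0], "twist": 0},
])

```text
clock: 27.0
position: [0.5324, -0.4055, -0.0055]
ee_rot: [0.705, 0.061, 0.704, -0.062]
contact_force: [-2.6, 0.7, 9.5]
width: 0.0105
```

Emit:
step_arm([
  {"grip": 0, "delta_pos": [0, 0, 0.0015], "twist": 0},
  {"grip": 0.35, "delta_pos": [0, 0, 0], "twist": 0},
  {"grip": 0.35, "delta_pos": [0, 0, 0], "twist": 0},
  {"grip": 0.35, "delta_pos": [0, 0, 0], "twist": 0},
  {"grip": 0.35, "delta_pos": [0, 0, 0], "twist": 0},
  {"grip": 0.35, "delta_pos": [0, 0, 0.02], "twist": 0},
  {"grip": 0.35, "delta_pos": [0, 0, 0.03], "twist": 0},
  {"grip": 0.35, "delta_pos": [0, 0, 0.04], "twist": 0},
  {"grip": 0.35, "delta_pos": [0, 0, 0.03], "twist": 0},
  {"grip": 0.35, "delta_pos": [0.004, 0.02, 0.01], "twist": 0},
])

```text
clock: 27.83
position: [0.5382, -0.3905, 0.1292]
ee_rot: [0.707, 0.059, 0.702, -0.066]
contact_force: [0.4, -0.8, 0.5]
width: 0.0299
```

Emit:
step_arm([
  {"grip": 0.35, "delta_pos": [0.009, 0.04, 0], "twist": 2},
  {"grip": 0.35, "delta_pos": [0.009, 0.04, 0], "twist": 2},
  {"grip": 0.35, "delta_pos": [0.009, 0.04, 0], "twist": 2},
  {"grip": 0.35, "delta_pos": [0.009, 0.04, 0], "twist": 2},
  {"grip": 0.35, "delta_pos": [0.009, 0.04, 0], "twist": 2},
  {"grip": 0.35, "delta_pos": [0.009, 0.04, 0], "twist": 0},
  {"grip": 0.35, "delta_pos": [0.009, 0.04, 0], "twist": 0},
  {"grip": 0.35, "delta_pos": [0.009, 0.04, 0], "twist": 0},
  {"grip": 0.35, "delta_pos": [0.009, 0.04, 0], "twist": 0},
  {"grip": 0.35, "delta_pos": [0.004, 0.04, 0], "twist": 0},
])

```text
clock: 28.67
position: [0.6221, 0.017, 0.1235]
ee_rot: [0.707, 0.0, 0.707, 0.0]
contact_force: [0.4, -0.3, -0.1]
width: 0.0297
```

Emit:
step_arm([
  {"grip": 0.35, "delta_pos": [0, 0.012, 0], "twist": 0},
  {"grip": 0.35, "delta_pos": [0, 0, 0], "twist": 0},
  {"grip": 0.35, "delta_pos": [0, 0, 0], "twist": 0},
  {"grip": 0.35, "delta_pos": [0, 0, 0], "twist": 0},
])

```text
clock: 29.0
position: [0.621, 0.0257, 0.1236]
ee_rot: [0.707, -0.0, 0.707, -0.001]
contact_force: [-0.5, 0.3, 0.1]
width: 0.0302
```

```bash
python3 - <<'E'
from h import *
w=Cam("wrist"); S=manip.get_state(); print(S["position"].round(4),"toolyaw",np.degrees(np.arctan2(w.T[1,1],w.T[0,1])).round(2))
for b in w.blobs(*AMBER,200): print(b[0],b[1].round(1),w.at(b[1],.05,1).round(4), b[2])
E
```

```text
[0.621  0.0254 0.1236] toolyaw 89.97
3595 [447.3 264.5] [0.7121 0.2353 0.05  ] ((445.8558044433594, 263.6020202636719), (70.75513458251953, 63.075965881347656), 19.179006576538086)
1731 [261.3 181.6] [0.617  0.0257 0.05  ] ((262.0, 181.5), (67.0, 26.0), 90.0)
```

Emit:
step_arm([
  {"grip": 0.35, "delta_pos": [0.001, 0.0003, -0.03], "twist": 0},
  {"grip": 0.35, "delta_pos": [0, 0, -0.03], "twist": 0},
  {"grip": 0.35, "delta_pos": [0, 0, -0.03], "twist": 0},
  {"grip": 0.35, "delta_pos": [0, 0, -0.018], "twist": 0},
  {"grip": 0.35, "delta_pos": [0, 0, -0.0075], "twist": 0},
  {"grip": 0.35, "delta_pos": [0, 0, 0], "twist": 0},
  {"grip": 0, "delta_pos": [0, 0, 0], "twist": 0},
  {"grip": 0, "delta_pos": [0, 0, 0], "twist": 0},
  {"grip": 0, "delta_pos": [0, 0, 0], "twist": 0},
  {"grip": 0, "delta_pos": [0, 0, 0], "twist": 0},
])

```text
clock: 29.88
position: [0.6232, 0.0271, 0.0096]
ee_rot: [0.708, -0.0, 0.706, -0.0]
contact_force: [-0.1, -0.5, -0.3]
width: 0.0104
```

Emit:
step_arm([
  {"grip": 0, "delta_pos": [0, 0, 0], "twist": 0},
  {"grip": 0, "delta_pos": [0, 0, 0], "twist": 0},
])

```text
clock: 30.05
position: [0.6232, 0.0271, 0.0096]
ee_rot: [0.708, -0.0, 0.706, -0.0]
contact_force: [-0.1, -1.5, 4.5]
width: 0.0106
```

Emit:
step_arm([
  {"grip": 0, "delta_pos": [0, 0, 0.01], "twist": 0},
  {"grip": 0, "delta_pos": [0, 0, 0.02], "twist": 0},
  {"grip": 0, "delta_pos": [0, 0, 0.03], "twist": 0},
  {"grip": 0, "delta_pos": [0, 0, 0.04], "twist": 0},
  {"grip": 0, "delta_pos": [-0.004, -0.02, 0.03], "twist": 0},
  {"grip": 0, "delta_pos": [-0.008, -0.036, 0], "twist": 0},
  {"grip": 0, "delta_pos": [-0.008, -0.036, 0], "twist": -2},
  {"grip": 0, "delta_pos": [-0.008, -0.036, 0], "twist": -2},
  {"grip": 0, "delta_pos": [-0.008, -0.036, 0], "twist": -2},
  {"grip": 0, "delta_pos": [-0.008, -0.036, 0], "twist": -2},
])

```text
clock: 30.88
position: [0.5773, -0.1737, 0.139]
ee_rot: [0.705, 0.05, 0.705, -0.05]
contact_force: [0.8, -0.3, -0.4]
width: 0.0106
```

Emit:
step_arm([
  {"grip": 0, "delta_pos": [-0.008, -0.036, 0], "twist": -2},
  {"grip": 0, "delta_pos": [-0.008, -0.036, 0], "twist": 0},
  {"grip": 0, "delta_pos": [-0.008, -0.036, 0], "twist": 0},
  {"grip": 0, "delta_pos": [-0.009, -0.043, 0], "twist": 0},
  {"grip": 0, "delta_pos": [0, 0, 0], "twist": 0},
  {"grip": 0, "delta_pos": [0, 0, 0], "twist": 0},
  {"grip": 0, "delta_pos": [0, 0, 0], "twist": 0},
])

```text
clock: 31.47
position: [0.5453, -0.3209, 0.1383]
ee_rot: [0.704, 0.063, 0.705, -0.061]
contact_force: [0.4, -0.2, 0.6]
width: 0.0101
```

```bash
cat >> trayw.py <<'E'
for b in w.blobs(*AMBER,100): print("amber",b[0],b[1].round(1),w.at(b[1],.03,1).round(4), b[2])
E
python3 trayw.py
```

```text
[ 0.5455 -0.3202  0.1383] 0.010269246953819063 [-0.6 -0.3 -1.4] toolyaw 79.95
6476 [200. 171.] [array([ 539.9, -362.9]), array([189.8, 116. ]), np.float64(80.6)] [[611.0, -279.0], [500.0, -261.0], [468.0, -447.0], [578.0, -464.0]]
side 2620 [309. 335.] [array([ 538.1, -368.2]), array([201. , 118.9]), np.float64(80.3)] [[610.0, -281.0], [499.0, -262.0], [464.0, -456.0], [575.0, -474.0]]
amber 3545 [261.4 214. ] [ 0.5832 -0.3273  0.03  ] ((261.5, 222.49996948242188), (42.99999237060547, 108.99998474121094), 0.0)
amber 1457 [180.7 176.3] [ 0.5298 -0.4006  0.03  ] ((180.31280517578125, 176.53713989257812), (59.993499755859375, 25.44933319091797), 86.90594482421875)
```

Tray unchanged, and the first casting is lying at about (0.530, -0.401) in it. I'll lower the second.

Emit:
step_arm([
  {"grip": 0, "delta_pos": [0.0005, -0.002, -0.02], "twist": 0},
  {"grip": 0, "delta_pos": [0, 0, -0.03], "twist": 0},
  {"grip": 0, "delta_pos": [0, 0, -0.03], "twist": 0},
  {"grip": 0, "delta_pos": [0, 0, -0.03], "twist": 0},
  {"grip": 0, "delta_pos": [0, 0, -0.02], "twist": 0},
  {"grip": 0, "delta_pos": [0, 0, -0.006], "twist": 0},
  {"grip": 0, "delta_pos": [0, 0, -0.002], "twist": 0},
  {"grip": 0, "delta_pos": [0, 0, 0], "twist": 0},
  {"grip": 0, "delta_pos": [0, 0, 0], "twist": 0},
])

```text
clock: 32.32
position: [0.5476, -0.3238, 0.0019]
ee_rot: [0.705, 0.061, 0.703, -0.062]
contact_force: [0.6, 0.0, -1.3]
width: 0.0103
```

Emit:
step_arm([
  {"grip": 0, "delta_pos": [0, 0, -0.002], "twist": 0},
  {"grip": 0, "delta_pos": [0, 0, -0.001], "twist": 0},
  {"grip": 0, "delta_pos": [0, 0, 0], "twist": 0},
])

```text
clock: 32.57
position: [0.5465, -0.3238, -0.002]
ee_rot: [0.705, 0.061, 0.704, -0.062]
contact_force: [0.5, 0.0, -0.8]
width: 0.0103
```

Emit:
step_arm([
  {"grip": 0, "delta_pos": [0, 0, -0.001], "twist": 0},
  {"grip": 0, "delta_pos": [0, 0, 0], "twist": 0},
])

```text
clock: 32.73
position: [0.5461, -0.3235, -0.0036]
ee_rot: [0.704, 0.062, 0.704, -0.062]
contact_force: [-0.1, 0.7, -1.3]
width: 0.0105
```

Emit:
step_arm([
  {"grip": 0, "delta_pos": [0, 0, -0.001], "twist": 0},
  {"grip": 0, "delta_pos": [0, 0, 0], "twist": 0},
])

```text
clock: 32.9
position: [0.5462, -0.3237, -0.0045]
ee_rot: [0.705, 0.062, 0.704, -0.062]
contact_force: [0.4, -0.6, 1.2]
width: 0.0105
```

Emit:
step_arm([
  {"grip": 0, "delta_pos": [0, 0, -0.001], "twist": 0},
  {"grip": 0, "delta_pos": [0, 0, 0], "twist": 0},
])

```text
clock: 33.07
position: [0.5461, -0.3238, -0.0045]
ee_rot: [0.705, 0.061, 0.704, -0.062]
contact_force: [-2.0, 0.5, 6.8]
width: 0.0104
```

Emit:
step_arm([
  {"grip": 0, "delta_pos": [0, 0, 0.001], "twist": 0},
  {"grip": 0.35, "delta_pos": [0, 0, 0], "twist": 0},
  {"grip": 0.35, "delta_pos": [0, 0, 0], "twist": 0},
  {"grip": 0.35, "delta_pos": [0, 0, 0], "twist": 0},
  {"grip": 0.35, "delta_pos": [0, 0, 0], "twist": 0},
  {"grip": 0.35, "delta_pos": [0, 0, 0.02], "twist": 0},
  {"grip": 0.35, "delta_pos": [0, 0, 0.03], "twist": 0},
  {"grip": 0.35, "delta_pos": [0, 0, 0.04], "twist": 0},
  {"grip": 0.35, "delta_pos": [0, 0, 0.04], "twist": 0},
  {"grip": 0.35, "delta_pos": [0, 0, 0], "twist": 0},
])

```text
clock: 33.9
position: [0.5508, -0.3268, 0.134]
ee_rot: [0.709, 0.059, 0.7, -0.065]
contact_force: [1.3, -1.0, 0.4]
width: 0.0298
```

```bash
python3 trayw.py
```

```text
[ 0.5492 -0.3257  0.1306] 0.029800079233606995 [ 0.4  0.5 -0.6] toolyaw 80.0
7145 [208. 167.] [array([ 540. , -363.1]), array([190.3, 115.9]), np.float64(80.4)] [[612.0, -280.0], [499.0, -262.0], [468.0, -447.0], [580.0, -465.0]]
side 2196 [310. 337.] [array([ 538.1, -368.2]), array([201.1, 118.8]), np.float64(80.3)] [[610.0, -281.0], [499.0, -262.0], [464.0, -456.0], [575.0, -474.0]]
amber 1529 [184.8 169.2] [ 0.5299 -0.4006  0.03  ] ((184.50250244140625, 169.5498809814453), (61.872711181640625, 25.917625427246094), 87.1375961303711)
amber 1451 [264.4 167.1] [ 0.5418 -0.3229  0.03  ] ((264.5, 167.0), (62.0, 23.0), 90.0)
```

Emit:
step_arm([
  {"grip": 0.35, "delta_pos": [0, 0.02, 0], "twist": 0},
  {"grip": 0.35, "delta_pos": [0, 0.04, 0], "twist": 2},
  {"grip": 0.35, "delta_pos": [0, 0.04, 0], "twist": 2},
  {"grip": 0.35, "delta_pos": [0, 0.04, 0], "twist": 2},
  {"grip": 0.35, "delta_pos": [0.001, 0.04, 0], "twist": 2},
  {"grip": 0.4, "delta_pos": [0.001, 0.04, 0], "twist": 2},
  {"grip": 0.4, "delta_pos": [0.001, 0.04, 0], "twist": 0},
  {"grip": 0.4, "delta_pos": [0.001, 0.04, 0], "twist": 0},
  {"grip": 0.4, "delta_pos": [0.001, 0.04, 0], "twist": 0},
  {"grip": 0.4, "delta_pos": [0.001, 0.04, 0], "twist": 0},
])

```text
clock: 34.83
position: [0.5503, 0.0584, 0.1233]
ee_rot: [0.706, 0.0, 0.708, 0.0]
contact_force: [0.3, -1.0, -0.1]
width: 0.0342
```

Emit:
step_arm([
  {"grip": 0.4, "delta_pos": [0.001, 0.04, 0], "twist": 0},
  {"grip": 0.4, "delta_pos": [0.001, 0.04, 0], "twist": 0},
  {"grip": 0.4, "delta_pos": [0, 0.04, 0], "twist": 0},
  {"grip": 0.4, "delta_pos": [0, 0.04, 0], "twist": 0},
  {"grip": 0.4, "delta_pos": [0, 0.04, 0], "twist": 0},
  {"grip": 0.4, "delta_pos": [0, 0.04, 0], "twist": 0},
  {"grip": 0.4, "delta_pos": [0, 0.04, 0], "twist": 0},
  {"grip": 0.4, "delta_pos": [0, 0, 0], "twist": 0},
  {"grip": 0.4, "delta_pos": [0, 0, 0], "twist": 0},
  {"grip": 0.4, "delta_pos": [0, 0, 0], "twist": 0},
])

```text
clock: 35.67
position: [0.5528, 0.3358, 0.1232]
ee_rot: [0.706, -0.001, 0.708, -0.0]
contact_force: [-0.0, 0.8, 0.1]
width: 0.0342
```

```bash
sed -i 's/\.094/.062/g' bar.py; python3 bar.py
```

```text
[0.5528 0.3358 0.1232] tool yaw 90.05
1083 [262.9 190.5]  rect@.062 [array([554.3724, 336.964 ]), array([13.1363, 61.6618]), np.float64(89.7208)]
370 [263.1 131.5]  rect@.062 [array([504.4106, 336.9932]), array([ 8.9223, 24.0925]), np.float64(0.0806)]
```

Emit:
step_arm([
  {"grip": 0.4, "delta_pos": [0.0005, 0.0005, -0.03], "twist": 0},
  {"grip": 0.4, "delta_pos": [0, 0, -0.03], "twist": 0},
  {"grip": 0.4, "delta_pos": [0, 0, -0.03], "twist": 0},
  {"grip": 0.4, "delta_pos": [0, 0, -0.015], "twist": 0},
  {"grip": 0.4, "delta_pos": [0, 0, -0.007], "twist": 0},
  {"grip": 0.4, "delta_pos": [0, 0, 0], "twist": 0},
  {"grip": 0.4, "delta_pos": [0, 0, 0], "twist": 0},
  {"grip": 0.4, "delta_pos": [0, 0, 0], "twist": 0},
], force=80)

```text
clock: 36.38
position: [0.556, 0.337, 0.0148]
ee_rot: [0.708, 0.001, 0.706, 0.0]
contact_force: [1.1, -0.9, 0.3]
width: 0.0341
```

Emit:
step_arm([
  {"grip": 0.4, "delta_pos": [-0.0005, 0, -0.003], "twist": 0},
  {"grip": 0.4, "delta_pos": [0, 0, 0], "twist": 0},
  {"grip": 0.4, "delta_pos": [0, 0, 0], "twist": 0},
  {"grip": 0.4, "delta_pos": [0, 0, 0], "twist": 0},
])

```text
clock: 36.72
position: [0.5543, 0.3372, 0.0108]
ee_rot: [0.707, 0.0, 0.707, 0.0]
contact_force: [0.8, -0.4, -0.8]
width: 0.0344
```

Emit:
step_arm([
  {"grip": 0, "delta_pos": [0, 0, 0], "twist": 0},
  {"grip": 0, "delta_pos": [0, 0, 0], "twist": 0},
  {"grip": 0, "delta_pos": [0, 0, 0], "twist": 0},
  {"grip": 0, "delta_pos": [0, 0, 0], "twist": 0},
  {"grip": 0, "delta_pos": [0, 0, 0], "twist": 0},
  {"grip": 0, "delta_pos": [0, 0, 0.01], "twist": 0},
  {"grip": 0, "delta_pos": [0, 0, 0.02], "twist": 0},
  {"grip": 0, "delta_pos": [0, 0, 0.03], "twist": 0},
  {"grip": 0, "delta_pos": [0, 0, 0.03], "twist": 0},
  {"grip": 0, "delta_pos": [0, 0, 0.03], "twist": 0},
])

```text
clock: 37.55
position: [0.5532, 0.3367, 0.1304]
ee_rot: [0.706, -0.0, 0.708, -0.0]
contact_force: [1.2, 0.3, -3.5]
width: 0.0119
```

Emit:
step_arm([
  {"grip": 0, "delta_pos": [0.003, -0.014, 0.01], "twist": 0},
  {"grip": 0, "delta_pos": [0.007, -0.03, 0], "twist": 0},
  {"grip": 0, "delta_pos": [0.008, -0.034, 0], "twist": 0},
  {"grip": 0, "delta_pos": [0.008, -0.034, 0], "twist": 0},
  {"grip": 0, "delta_pos": [0.008, -0.034, 0], "twist": 0},
  {"grip": 0, "delta_pos": [0.008, -0.034, 0], "twist": 0},
  {"grip": 0, "delta_pos": [0.008, -0.034, 0], "twist": 0},
  {"grip": 0, "delta_pos": [0.008, -0.034, 0], "twist": 0},
  {"grip": 0, "delta_pos": [0.007, -0.028, 0], "twist": 0},
  {"grip": 0, "delta_pos": [0.003, -0.0135, 0], "twist": 0},
])

```text
clock: 38.38
position: [0.6219, 0.0424, 0.1388]
ee_rot: [0.706, 0.0, 0.708, -0.002]
contact_force: [-0.0, 1.1, -4.3]
width: 0.0122
```

Emit:
step_arm([
  {"grip": 0, "delta_pos": [0, 0, -0.02], "twist": 0},
  {"grip": 0, "delta_pos": [0, 0, -0.03], "twist": 0},
  {"grip": 0, "delta_pos": [0, 0, -0.02], "twist": 0},
  {"grip": 0, "delta_pos": [0, 0, -0.01], "twist": 0},
  {"grip": 0, "delta_pos": [0, 0, -0.008], "twist": 0},
  {"grip": 0, "delta_pos": [0, 0, 0], "twist": 0},
  {"grip": 0, "delta_pos": [0, 0, 0], "twist": 0},
  {"grip": 0, "delta_pos": [0, 0, 0], "twist": 0},
  {"grip": 0, "delta_pos": [0, 0, 0], "twist": 0},
])

```text
clock: 39.13
position: [0.6233, 0.0476, 0.0537]
ee_rot: [0.708, -0.0, 0.706, 0.0]
contact_force: [-0.1, 0.2, -3.6]
width: 0.012
```

Emit:
step_arm([
  {"grip": 0, "delta_pos": [-0.0005, 0, -0.005], "twist": 0},
  {"grip": 0, "delta_pos": [0, 0, -0.003], "twist": 0},
  {"grip": 0, "delta_pos": [0, 0, 0], "twist": 0},
  {"grip": 0, "delta_pos": [0, 0, 0], "twist": 0},
  {"grip": 0, "delta_pos": [0, 0, 0], "twist": 0},
])

```text
clock: 39.55
position: [0.6216, 0.0475, 0.0442]
ee_rot: [0.707, 0.0, 0.707, 0.0]
contact_force: [-0.7, 0.4, -3.7]
width: 0.0121
```

Emit:
step_arm([
  {"grip": 0, "delta_pos": [0.0006, 0.0002, 0], "twist": 0},
  {"grip": 0, "delta_pos": [0, 0, -0.001], "twist": 0},
  {"grip": 0, "delta_pos": [0, 0, 0], "twist": 0},
  {"grip": 0, "delta_pos": [0, 0, 0], "twist": 0},
])

```text
clock: 39.88
position: [0.6222, 0.0477, 0.0432]
ee_rot: [0.707, 0.0, 0.707, 0.0]
contact_force: [-0.2, 0.0, -4.0]
width: 0.0117
```

Emit:
step_arm([
  {"grip": 0, "delta_pos": [0, 0, -0.001], "twist": 0},
  {"grip": 0, "delta_pos": [0, 0, 0], "twist": 0},
])

```text
clock: 40.05
position: [0.6224, 0.0477, 0.0427]
ee_rot: [0.707, 0.0, 0.707, 0.0]
contact_force: [-0.8, -0.5, 0.1]
width: 0.0122
```

Contact came at the original grasp pose. One small press, then I'll release and look.

Emit:
step_arm([
  {"grip": 0, "delta_pos": [0, 0, -0.0005], "twist": 0},
  {"grip": 0, "delta_pos": [0, 0, 0], "twist": 0},
  {"grip": 0.3, "delta_pos": [0, 0, 0.0005], "twist": 0},
  {"grip": 0.4, "delta_pos": [0, 0, 0], "twist": 0},
  {"grip": 0.4, "delta_pos": [0, 0, 0], "twist": 0},
  {"grip": 0.4, "delta_pos": [0, 0, 0], "twist": 0},
  {"grip": 0.4, "delta_pos": [0, 0, 0.02], "twist": 0},
  {"grip": 0.5, "delta_pos": [0, 0, 0.03], "twist": 0},
  {"grip": 0.5, "delta_pos": [0, 0, 0.03], "twist": 0},
  {"grip": 0.5, "delta_pos": [0, 0, 0.014], "twist": 0},
])

```text
clock: 40.88
position: [0.6244, 0.0477, 0.1399]
ee_rot: [0.709, -0.0, 0.705, -0.0]
contact_force: [0.2, -0.6, 0.7]
width: 0.0425
```

Emit:
step_arm([
  {"grip": 0.5, "delta_pos": [0, 0, 0], "twist": 0},
  {"grip": 0.5, "delta_pos": [0, 0, 0], "twist": 0},
  {"grip": 0.5, "delta_pos": [0, 0, 0], "twist": 0},
])

```text
clock: 41.13
position: [0.6212, 0.0477, 0.1348]
ee_rot: [0.706, 0.0, 0.708, 0.0]
contact_force: [-0.8, 0.4, -0.1]
width: 0.0427
```

```bash
sed -i 's/\.062/.094/g' bar.py; python3 bar.py; python3 - <<'E'
from h import *
import cv2
w=cv2.imread("pics/bar.png"); s=Cam("scene"); e=Cam("side")
a=w[40:310,150:470]; b=cv2.resize(s.img[80:260,170:350],(400,400)); c=cv2.resize(e.img[120:384,180:400],(400,480))
for n,cc in(("side",e),("scene",s)): print(n,[(x[0],x[1].round(1)) for x in cc.blobs(*ORANGE)])
o=np.zeros((480,800,3),np.uint8); o[:405*0+338,:400]=cv2.resize(a,(400,338)); o[:,400:]=c[:,:,::-1]; cv2.imwrite("pics/fin.png",o)
E
```

```text
[0.6212 0.0477 0.1348] tool yaw 90.0
1312 [261.5 196.8]  rect@.094 [array([622.9513,  47.8788]), array([13.1488, 62.0697]), np.float64(89.9863)]
683 [ 72.2 122.5]  rect@.094 [array([ 557.8864, -111.8312]), array([17.9971, 41.2147]), np.float64(63.2548)]
396 [261.5 133.3]  rect@.094 [array([572.1633,  47.8895]), array([22.7885,  9.633 ]), np.float64(89.9807)]
30 [ 77.2 153.7]  rect@.094 [array([ 583.8953, -108.6957]), array([17.4647,  1.6302]), np.float64(63.1107)]
side [(np.int32(187), array([220.6, 177. ])), (np.int32(88), array([310.3, 347. ])), (np.int32(83), array([305.1, 316.8])), (np.int32(66), array([310.8, 352.7])), (np.int32(64), array([306.1, 322.4])), (np.int32(31), array([334.8, 129.3]))]
scene [(np.int32(2363), array([460.6,  52.8])), (np.int32(349), array([368.5,  16.2])), (np.int32(154), array([297.3, 205.7])), (np.int32(97), array([446.6,  15.4])), (np.int32(91), array([430.5,   6.9])), (np.int32(50), array([473.9,  11.9])), (np.int32(34), array([195.6, 122.8]))]
```

View pics/fin.png

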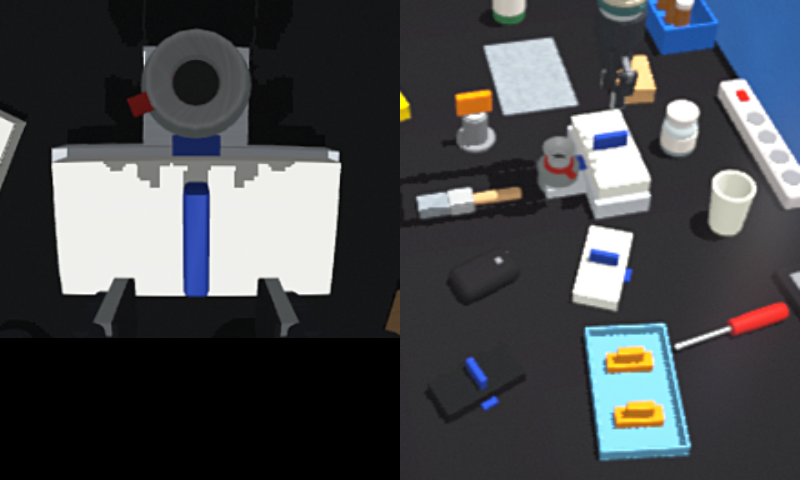

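The final view shows:
- **Cover:** on the mould, symmetric, with its tab at the lock (195,145) and the cam clear at (140,104).
- **Castings:** both rib up in the tray at (630,360) and (640,412).
- **Key:** in its stand at (474,120).

I'm handing in.

```bash
python3 -c "
from rig import manip
print(manip.sign_off(), manip.get_state()['clock'])"
```

```text
the job is handed in; nothing more can be done
the job is handed in; nothing more can be done
```

I finished the whole job in the order asked and handed it in at about 41 s of the 210 s allowed. `sign_off` gave no verdict.

**What was done:** The key dropped straight into the slot without needing a search. I turned it clockwise until the cam was at about 1.15–1.2 rad and put it back in its stand. The cover was parked on the mat, and both castings (only two were present) were laid rib up on the tray floor. The cover then went back on the mould.

**Last checks:**
- **Key:** back in its stand, at the same pixel positions as at the start in the side and scene views.
- **Castings:** both flat in the tray, about 78 mm apart. The tray was not knocked in any check.
- **Cover:** seated with its yaw within about 0.5° of the start and its tab at the lock. It measures about 1 mm off its starting place in y and 1–2 mm in x, which is close to the measuring noise, so I left it.

**What failed or disagreed:**
- **Missed first grasp:** my first grasp of the key closed on air. The shut finger ends really sit about 33–35 mm short of the reported TCP, so I allowed for that from then on. The key was not moved by the miss.
- **Width reading:** the gripper's width reads 1–2 mm less than the held part.

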